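# Load the sample carrier and hold it in the stage corner

## Robot

A 6-joint arm with a two-finger parallel gripper is mounted at the origin on the work surface. World frame = base frame: x ahead of the robot, y to its left, z up, the work surface at z = 0. Lengths are in m, angles in rad, forces in N, time in s.
With the tool pointing down it reaches from about 0.3 to 0.775 m from the base axis. Payload 14.6 kg.
Tool frame: the origin (TCP) lies at the very end of the fingers, on their centre line; the grasp point (between the pads) lies ctrl.grasp_offset behind it (ctrl.grasp_offset is the distance from the TCP to the grasp point, in m); z points along the fingers, y is the direction in which the jaws open and shut (so a half turn about z gives the same grasp; the last joint's range is limited). The gripper opens to 94 mm and grips with 3 to 60 N. Pads are 16 mm wide; open, the fingers measure 119 mm over their backs; the gripper's body (75 mm by 177 mm) begins 78 mm behind the grasp point.
Start: joints at [1.168, 0.3, 1.521, -0, 1.321, -0.067], TCP at [0.181, 0.519, 0.205] pointing down, gripper open.
Joint ranges: [-3.03, 3.03], [-0.79, 2.21], [0.23, 2.52], [-1.04, 4.18], [0, 3.07], [-2.55, 2.55]. Speed limits (rad/s): [2.22, 2.22, 2.57, 3.14, 3.14, 3.14].

## Interface

Orientations are given as [roll, pitch, yaw] about the fixed x, y, z axes, in that order (R = Rz(yaw) Ry(pitch) Rx(roll)).
In Python, from station import ctrl gives the robot as it stands. The module is installed in compiled form; this text tells all that it offers.
- The arm moves only by the tool carry_out, never from a script. Its argument "deltas" is a list of rows, each an object of numbers: "x", "y", "z": the shift along the tool's x, y, z in units of 0.02 m (1.0 is 0.02 m); "wx", "wy", "wz": the turn, a rotation vector about the tool's x, y, z in units of 0.08 rad (1.0 is 0.08 rad); "jaw": the opening in per cent of the stroke, from 0 (shut) to 100 (fully open). A call has 1 to 12 rows; each row shifts and turns the commanded pose from where the row before left it, along the tool's axes as they then stand; what a row does not reach is not made up. A row lasts 1/12 s, in which the tool goes at most 41.7 mm and 7.16 degrees, less where a joint would pass 70% of its speed; a pose out of reach is approached as far as the arm can. A call with a number of a shift or a turn outside -1 to 1 is refused whole. A call with a gripper value outside its range is refused whole. The fingers move at their own pace and stop on an object; "squeeze" is the grip in N (left out, the last holds). Time passes only in rows, so rows that do not move let the fingers close. It gives the time, the measured TCP pose, the force and the opening at its end, in the units of the state.
- ctrl.get_obs(): the state, without advancing time (a new reading comes with each control period).
- ctrl.camera(name): name is "side" or "top"; returns the picture (480x640x3 uint8, blue, green, red); there is no depth.
- ctrl.camera_params(name): a dict with "mtx" (3x3 intrinsics, pixels), "origin" and "attitude" of the camera in the world. Camera axes: x right, y down, z forward; pixel columns grow to the right and rows downward; lengths in m; the calibration is good to about 2 mm. A picture is of the moment at which its call begins. camera_params takes no time and is no camera call.
- ctrl.hand_in(): hands the job in, once; it reports no verdict.
Trained networks look in the newest picture that a camera, given by its name, has taken for a name from the list of things; names that differ only in an ending like _2 or _b are one class to them, and where a whole thing is asked for, a point or a joint stands for the part that bears it (a point fixed in the world has none). Each returns a list of dicts, best first, with "conf" (0 to 1); they miss things now and then, are a little off and sometimes report something else, mostly with a low value. They report only what shows in the picture. A call takes as long as a camera call. They do not tell look-alikes from the thing itself.
- ctrl.boxes_of(camera, label): "rect" ([left, top, right, bottom] in pixels, round what is visible of it).
- ctrl.mark_of(camera, label): "position" ([row, column] in pixels: a listed point, or the origin of a listed thing).
The state is a dict: "time_s": time; "qpos": joint angles; "joint_vel": joint speeds; "tau": joint torques, N m; "ee_pos": TCP position; "eef_rot": TCP orientation; "force": force on the tool from outside, world axes, zero at the start; "moment": the same for the moment, N m; "grip_width": finger opening in m.
Only numpy, scipy, OpenCV 4.12 (cv2) and the standard library are available. Lean on these libraries where they do the work, as an engineer would, in place of code of your own. Each camera call takes 0.05 s, during which the arm holds its last target.

## Task

While the aluminium carrier is still standing out on the stage, put the two blue-capped vials into its bores, one in each, right down to the bottom. Then push the loaded carrier into the corner of the stage, long side flush against the white back stop and end flush against the blue side stop, and finish while holding it there: keep pressing it firmly against both stops at once and do not let go. Leave the red-capped vial and everything else on the bench where it is.

Things in the scene. Friction and masses are not known exactly. Their poses are not given: they have to be found in the camera images.
- stage: Bench-top measuring stage, fixed: grey painted plate 260 x 260 mm, 12 mm thick, lying on the bench (its top is 12 mm above the bench). Origin: centre of its underside; z up. Two stops stand on it along its +x and +y edges and form an inner corner at x +85 mm, y +85 mm. Plate and stops are rigid, with a slick low-friction coating (friction about 0.15). Pushing the carrier high up by its grip leans it a little and presses its front edge on the plate, which adds friction.
- back_stop: White housing fixed on the stage, 36 mm high above the plate. Its flat stop face lies at x = +85 mm in the stage's frame, looks to the stage's -x, and runs from y -100 to +90 mm. Origin: on that face at the plate's top, at stage y 0.
- side_stop: Blue housing fixed on the stage, 36 mm high above the plate. Its flat stop face lies at y = +85 mm in the stage's frame, looks to the stage's -y, and runs from x -105 to +85 mm. Origin: on that face at the plate's top, at stage x -5 mm.
- home (a point): Point on the stage's top (stage x +55, y +25 mm) where the carrier's origin lies when the carrier is flush against both stops; axes as the stage's.
- carrier: Loose aluminium sample carrier, about 0.5 kg, standing on the stage plate: block 60 mm (its x) by 120 mm (its y) by 40 mm high, with a black upright grip in the middle of its top: 10 mm thick (x), 30 mm long (y), 50 mm tall, so its top is 90 mm above the carrier's underside. Origin: centre of the block's underside. It starts away from the stops, turned up to 0.3 rad against the stage; its +x long side faces the back stop and its +y end the side stop.
- grip (a point): Point on the carrier's black grip, on its centre line, 65 mm above the carrier's underside, 25 mm above the block's top; axes as the carrier's.
- bore0 (a point): Centre of the mouth of the bore at the carrier's -y end (at y -40 mm), level with the block's top: round, 27 mm wide, 32 mm deep, closed at the bottom, with a small chamfer.
- bore1 (a point): Centre of the mouth of the other bore, at y +40 mm; same size.
- tray: Fixed shallow grey tray holding the three vials in a row along its x: 220 x 80 mm outside, walls 5 mm thick and 14 mm high, floor 5 mm thick. Origin: centre of its underside.
- vial_a: Blue-capped sample vial standing upright in the tray, amber glass, paper label: straight cylinder 24 mm wide (cap included), 75 mm high, about 40 g; the cap is the top 19 mm. Origin: centre of its underside, z up.
- vial_b: The other blue-capped sample vial, the same.
- vial_std: Red-capped standard vial standing upright in the tray, amber glass, paper label: straight cylinder 24 mm wide (cap included), 75 mm high, about 40 g; the cap is the top 19 mm. Origin: centre of its underside, z up. Stays where it is. Which of the three places in the row is its own changes.
- wash_bottle: White wash bottle with a blue cap, 64 mm wide, 170 mm high, on the bench; origin: centre of its underside. Bystander.
- beaker: Empty glass beaker, 68 mm wide, 80 mm high, on the bench; origin: centre of its underside. Bystander.
- jar: Amber jar with a green lid, 56 mm wide, 60 mm high, on the bench; origin: centre of its underside. Bystander.
- screwdriver: Screwdriver 170 mm long lying along its own x on the bench. Bystander.
Mind the look-alikes: they are no part of the job. What is shaped like the carrier but pink is not meant.

How it is judged:
By the outcome, as a careful person would: the job done as asked, in the order asked, and still so for the second after the job is handed in, while the arm keeps its last pose, push and grip.
It also fails if it takes over 67 s, if anything falls off the work surface, if the arm or the gripper's body presses on something with over 40 N, if the wrist force passes 120 N, or if a joint passes its speed limit or range.

## Working session

There is one attempt and no reset: what is moved stays moved. The work goes in short steps, Python scripts to look and compute and a tool call to move; the robot and the scene stay as the last step left them, time stands still between calls to the robot, and variables do not carry over. Pictures are saved under pics/ and viewed, and the job is handed in when it is done.

Besides the shell and the picture viewer there is one more tool, called after "Request:" as name(argument=value, ...), one argument or row to a line, values as JSON. carry_out: Moves the arm, as the interface text tells. Its arguments: {"type":"object","properties":{"deltas":{"type":"array"},"squeeze":{"type":"number"}},"required":["deltas"]}

```bash
mkdir -p pics; ls; cat > h.py <<'E'
from station import ctrl
import numpy as np, cv2
from scipy.spatial.transform import Rotation as R
E
python3 - <<'E'
from h import *
for c in ("side","top"):
    cv2.imwrite(f"pics/{c}0.png",ctrl.camera(c)); print(c,ctrl.camera_params(c))
print(ctrl.get_obs(), ctrl.grasp_offset)
for c in ("top","side"):
    for l in ("carrier","grip","bore0","bore1","vial_a","vial_std","home","tray","stage"):
        print(c,l,[(np.round(d["position"],1).tolist(),round(d["conf"],2)) for d in ctrl.mark_of(c,l)])
E
```

```text
pics
side {'mtx': array([[492.82371708,   0.        , 322.20681867],
       [  0.        , 492.82371708, 242.4935281 ],
       [  0.        ,   0.        ,   1.        ]]), 'origin': array([ 0.42904648, -0.90690494,  0.75528896]), 'attitude': array([-2.21239235, -0.00287978, -0.09036007])}
top {'mtx': array([[480.38511988,   0.        , 323.07408229],
       [  0.        , 480.38511988, 238.66433401],
       [  0.        ,   0.        ,   1.        ]]), 'origin': array([ 0.3447361 , -0.02058966,  1.09748508]), 'attitude': array([-2.98280141,  0.01323956, -1.5948284 ])}
{'time_s': 0.1, 'qpos': array([ 1.16840091e+00,  3.00416928e-01,  1.52149251e+00, -6.40867386e-06,
        1.32069729e+00, -6.65959382e-02]), 'joint_vel': array([-3.49604572e-04, -1.02082756e-03, -1.61397098e-03, -3.72198798e-04,
       -3.19013046e-05, -8.59644363e-04]), 'tau': array([ 3.28467686e-04, -5.32638180e+01, -3.53286767e+01,  7.09886360e-02,
        2.34214577e-02, -5.71043961e-05]), 'ee_pos': array([0.18115242, 0.5190732 , 0.20495351]), 'eef_rot': array([-3.14058042e+00, -6.12888873e-05,  2.80579473e+00]), 
[... 818 characters left out ...]
.76), ([246.0, 331.8], 0.74), ([189.6, 335.5], 0.74), ([226.6, 349.0], 0.67)]
side grip [([200.1, 226.5], 0.96), ([223.5, 328.8], 0.9)]
side bore0 [([214.5, 226.4], 0.94), ([176.4, 319.4], 0.86), ([200.1, 224.1], 0.85), ([241.4, 333.8], 0.72), ([174.8, 347.2], 0.61), ([222.3, 322.2], 0.58), ([352.0, 317.1], 0.33)]
side bore1 [([214.5, 226.4], 0.94), ([176.4, 319.4], 0.86), ([200.1, 224.1], 0.85), ([241.4, 333.8], 0.72), ([174.8, 347.2], 0.61), ([222.3, 322.2], 0.58), ([352.0, 317.1], 0.33)]
side vial_a [([357.5, 317.1], 0.79), ([343.1, 376.0], 0.68)]
side vial_std [([343.2, 344.8], 0.6)]
side home [([225.9, 351.6], 0.68)]
side tray [([349.5, 347.6], 0.94)]
side stage [([240.7, 333.2], 0.92)]
```

View pics/side0.png

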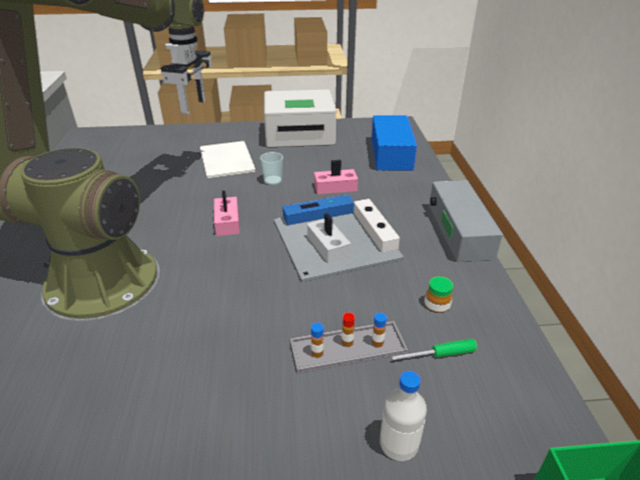

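View pics/top0.png

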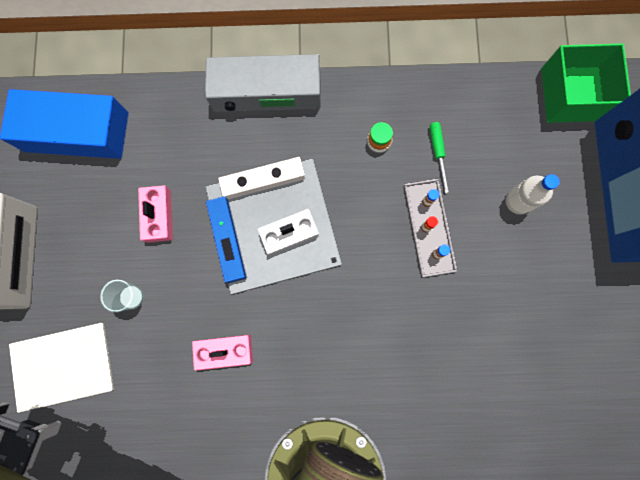

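Candidates for the carrier: aluminium block on the stage (top 288,231; side 328,238), pink one (top 154,213; side 336,180), and pink one (top 221,352; side 227,214). By the description it is the aluminium one on the stage. For the vials, the blue caps are at top (433,194) and (443,251), and the red cap at (431,223) stays. The wash bottle's blue cap (550,182) isn't a vial. I'll check this in a close crop.

```bash
python3 - <<'E'
import cv2,numpy as np
t=cv2.imread("pics/top0.png")
cv2.imwrite("pics/crop_c.png",cv2.resize(t[150:300,200:350],None,fx=4,fy=4,interpolation=cv2.INTER_CUBIC))
cv2.imwrite("pics/crop_v.png",cv2.resize(t[170:290,390:470],None,fx=5,fy=5,interpolation=cv2.INTER_CUBIC))
s=cv2.imread("pics/side0.png")
cv2.imwrite("pics/crop_s.png",cv2.resize(s[180:370,270:420],None,fx=3,fy=3,interpolation=cv2.INTER_CUBIC))
E
```

```text
(no output)
```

View pics/crop_c.png

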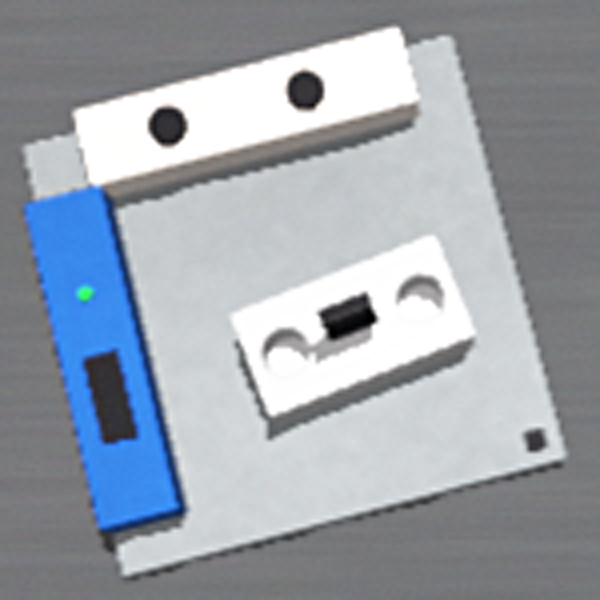

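View pics/crop_v.png

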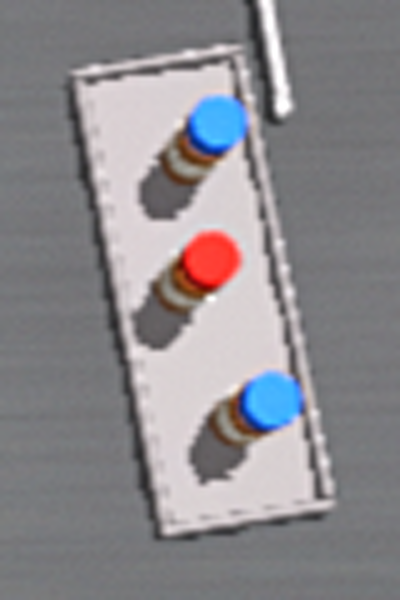

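View pics/crop_s.png

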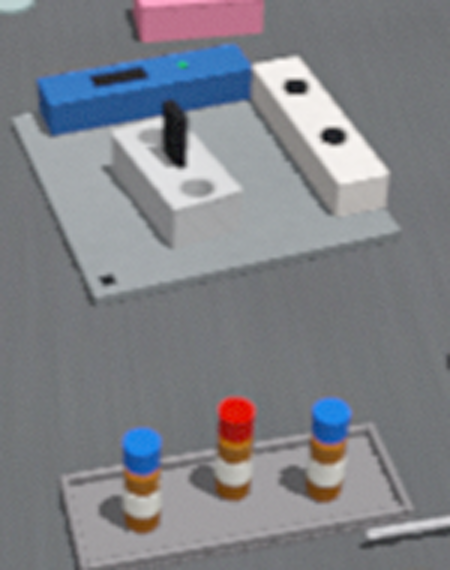

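The crops confirm it: a white/aluminium carrier with a black grip stands on the stage, bores at top ≈ (304,224) and (271,238). The tray has blue caps at ≈ (433,195) and (444,250) and the red one in the middle at (432,222). Next I'll compute the poses.

```bash
cat >> h.py <<'E'
P={c:ctrl.camera_params(c) for c in("top","side")}
def proj(c,X):
    p=P[c];Rw=R.from_euler('xyz',p["attitude"]).as_matrix()
    q=(np.atleast_2d(X)-p["origin"])@Rw
    q=q@p["mtx"].T
    return q[:,:2]/q[:,2:]
def unproj(c,uv,z):
    p=P[c];Rw=R.from_euler('xyz',p["attitude"]).as_matrix()
    d=Rw@np.linalg.solve(p["mtx"],[uv[0],uv[1],1.])
    return p["origin"]+d*(z-p["origin"][2])/d[2]
def place(pose,pts,z0=0.):
    x,y,a=pose;pts=np.asarray(pts,float)
    c,s=np.cos(a),np.sin(a)
    return np.c_[x+c*pts[:,0]-s*pts[:,1],y+s*pts[:,0]+c*pts[:,1],z0+pts[:,2]]
E
cat > loc.py <<'E'
from h import *
from scipy.optimize import least_squares
def cr(pts,f,ox,oy): return (np.array(pts,float)+.5)/f-.5+[ox,oy]
T=lambda p:cr(p,4,200,150); S=lambda p:cr(p,3,270,180); V=lambda p:cr(p,5,390,170)
def fit(obs,z0,x0):
    def f(p):
        return np.concatenate([(proj(c,place(p,m,z0))-uv).ravel() for c,m,uv in obs])
    r=least_squares(f,x0,loss='soft_l1'); print(np.round(r.x,4),"res",np.round(f(r.x),1)); return r.x
# stage: plate corners
top=[[.13,-.13,.012],[-.13,-.13,.012],[-.13,.13,.012],[.13,.13,.012]]
ot=T([(452,36),(565,460),(124,577),(24,146)])
sm=[[-.13,-.13,.012],[.13,-.13,.012],[-.13,.13,.012]]; os_=S([(95,293),(398,228),(14,119)])
print("stage top");st=fit([("top",top,ot)],0,[.45,.06,.2])
print("side");fit([("side",sm,os_)],0,[.45,.06,.2])
print("both");st=fit([("top",top,ot),("side",sm,os_)],0,[.45,.06,.2])
ct=[[.03,-.06,.04],[-.03,-.06,.04],[-.03,.06,.04],[.03,.06,.04],[0,-.04,.04],[0,.04,.04]]
o=T([(434,236),(475,335),(270,418),(230,317),(419,298),(285,352)])
cs=[[-.03,-.06,.04],[.03,-.06,.04],[-.03,.06,.04],[0,-.04,.04]]; oS=S([(175,209),(240,188),(111,131),(199,187)])
print("carrier top");fit([("top",ct,o)],.012,[.45,.05,.3])
print("side");fit([("side",cs,oS)],.012,[.45,.05,.3])
print("both");ca=fit([("top",ct,o),("side",cs,oS)],.012,[.45,.05,.3])
tt=[[.11,.04,.014],[.11,-.04,.014],[-.11,-.04,.014],[-.11,.04,.014]]
print("tray");fit([("top",tt,V([(72,74),(242,47),(334,508),(162,535)]))],0,[.45,-.2,.1])
for n,a,b in (("far",(217,124),(330,406)),("red",(212,260),(236,407)),("near",(272,402),(142,436))):
    print(n,np.round(unproj("top",V([a])[0],.08),4),np.round(unproj("side",S([b])[0],.08),4))
print("bottle",[ (np.round(unproj("top",d["position"][::-1],0),3),d["conf"]) for d in ctrl.mark_of("top","wash_bottle")])
print("jar",[ (np.round(unproj("top",d["position"][::-1],0),3),d["conf"]) for d in ctrl.mark_of("top","jar")])
E
python3 loc.py
```

```text
stage top
[0.5543 0.1055 0.2332] res [ 0.2 -0.3  0.8  0.1 -0.5  0.3 -0.4 -0.2]
side
[0.5569 0.1097 0.2327] res [-0.2  0.4  1.2  0.  -0.7 -1.6]
both
[0.5549 0.1061 0.2345] res [-0.1 -0.6  0.5 -0.2 -0.7  0.1 -0.7 -0.3 -0.9  1.5  0.8  0.9 -1.5 -0.7]
carrier top
[0.5315 0.067  0.3627] res [-0.3  0.1 -0.4 -0.1  0.2 -0.4  0.5 -0.   0.1  0.2 -0.   0.2]
side
[0.5336 0.0691 0.3658] res [-0.   0.1  0.8  0.4 -0.1 -0.1 -0.6 -0.5]
both
[0.5321 0.0673 0.3666] res [-0.5 -0.2 -0.6 -0.5  0.1 -0.6  0.3 -0.2 -0.1 -0.1 -0.1  0.  -0.6  0.6
  0.3  0.9 -0.7  0.4 -1.1 -0. ]
tray
[ 0.5391 -0.2554  0.1325] res [-0.1 -0.7 -0.1 -0.6  0.4  0.5 -0.2  0.7]
far [ 0.599  -0.2519  0.08  ] [ 0.6012 -0.2472  0.08  ]
red [ 0.539  -0.2462  0.08  ] [ 0.5413 -0.2428  0.08  ]
near [ 0.4768 -0.268   0.08  ] [ 0.4796 -0.2627  0.08  ]
bottle [(array([ 0.603, -0.468,  0.   ]), 0.66)]
jar [(array([ 0.744, -0.146,  0.   ]), 0.83), (array([ 0.605, -0.47 ,  0.   ]), 0.52), (array([0.398, 0.428, 0.   ]), 0.38)]
```

```bash
cat >> h.py <<'E'
def plan(x,y,z,yaw,n=None):
    "deltas in tool units toward target from measured pose, tool pointing down"
    o=ctrl.get_obs();p=o["ee_pos"];r=R.from_euler('xyz',o["eef_rot"])
    d=np.array([x,y,z])-p; y0=o["eef_rot"][2]; dy=(yaw-y0+np.pi)%(2*np.pi)-np.pi
    tot=r.inv().apply(d)/.02
    n=n or int(np.ceil(max(np.abs(tot).max(),abs(dy)/.08)/.98))
    print("total tool units",np.round(tot,2),"wz",round(-dy/.08,2),"n",n, "tilt",np.round(o["eef_rot"][:2],4))
    for k in range(n):
        q=R.from_euler('z',dy*k/n)*r
        if abs(dy)>.02: print(k,np.round(q.inv().apply(d)/.02/n,2),round(-dy/.08/n,2))
    if abs(dy)<=.02: print("per row",np.round(tot/n,3))
def st():
    o=ctrl.get_obs();print(round(o["time_s"],2),np.round(o["ee_pos"],4),np.round(o["eef_rot"],4),"F",np.round(o["force"],1),"M",np.round(o["moment"],2),"w",round(o["grip_width"],4),"q",np.round(o["qpos"],2))
E
python3 -c "
from h import *
plan(.5325,.068,.15,3.508,32)"
```

```text
total tool units [-24.02 -15.51   2.77] wz -8.78 n 32 tilt [-3.1415 -0.    ]
0 [-0.75 -0.48  0.09] -0.27
1 [-0.74 -0.5   0.09] -0.27
2 [-0.73 -0.52  0.09] -0.27
3 [-0.72 -0.53  0.09] -0.27
4 [-0.71 -0.55  0.09] -0.27
5 [-0.69 -0.56  0.09] -0.27
6 [-0.68 -0.58  0.09] -0.27
7 [-0.67 -0.59  0.09] -0.27
8 [-0.65 -0.61  0.09] -0.27
9 [-0.64 -0.62  0.09] -0.27
10 [-0.63 -0.64  0.09] -0.27
11 [-0.61 -0.65  0.09] -0.27
12 [-0.6  -0.66  0.09] -0.27
13 [-0.58 -0.68  0.09] -0.27
14 [-0.57 -0.69  0.09] -0.27
15 [-0.55 -0.7   0.09] -0.27
16 [-0.54 -0.71  0.09] -0.27
17 [-0.52 -0.73  0.09] -0.27
18 [-0.51 -0.74  0.09] -0.27
19 [-0.49 -0.75  0.09] -0.27
20 [-0.47 -0.76  0.09] -0.27
21 [-0.46 -0.77  0.09] -0.27
22 [-0.44 -0.78  0.09] -0.27
23 [-0.42 -0.79  0.09] -0.27
24 [-0.41 -0.8   0.09] -0.27
25 [-0.39 -0.81  0.09] -0.27
26 [-0.37 -0.81  0.09] -0.27
27 [-0.35 -0.82  0.09] -0.27
28 [-0.33 -0.83  0.09] -0.27
29 [-0.32 -0.84  0.09] -0.27
30 [-0.3  -0.84  0.09] -0.27
31 [-0.28 -0.85  0.09] -0.27
```

Request:
carry_out(
  deltas=[
    {"x": -0.75, "y": -0.48, "wz": -0.27, "jaw": 100},
    {"x": -0.74, "y": -0.5, "wz": -0.27},
    {"x": -0.73, "y": -0.52, "wz": -0.27},
    {"x": -0.72, "y": -0.53, "wz": -0.27},
    {"x": -0.71, "y": -0.55, "wz": -0.27},
    {"x": -0.69, "y": -0.56, "wz": -0.27},
    {"x": -0.68, "y": -0.58, "wz": -0.27},
    {"x": -0.67, "y": -0.59, "wz": -0.27},
    {"x": -0.65, "y": -0.61, "wz": -0.27},
    {"x": -0.64, "y": -0.62, "wz": -0.27},
    {"x": -0.63, "y": -0.64, "wz": -0.27},
    {"x": -0.61, "y": -0.65, "wz": -0.27},
  ],
)

```text
invalid input
```

Request:
carry_out(
  deltas=[
    {"x": -0.6, "y": -0.66, "z": 0.15, "wz": -0.27},
    {"x": -0.58, "y": -0.68, "z": 0.15, "wz": -0.27},
    {"x": -0.57, "y": -0.69, "z": 0.15, "wz": -0.27},
    {"x": -0.55, "y": -0.7, "z": 0.15, "wz": -0.27},
    {"x": -0.54, "y": -0.71, "z": 0.15, "wz": -0.27},
    {"x": -0.52, "y": -0.73, "z": 0.15, "wz": -0.27},
    {"x": -0.51, "y": -0.74, "z": 0.15, "wz": -0.27},
    {"x": -0.49, "y": -0.75, "z": 0.15, "wz": -0.27},
    {"x": -0.47, "y": -0.76, "z": 0.15, "wz": -0.27},
    {"x": -0.46, "y": -0.77, "z": 0.15, "wz": -0.27},
    {"x": -0.44, "y": -0.78, "z": 0.15, "wz": -0.27},
    {"x": -0.42, "y": -0.79, "z": 0.15, "wz": -0.27},
  ],
)

```text
invalid input
```

Request:
carry_out(
  deltas=[
    {"x": -0.41, "y": -0.8, "z": 0.1, "wz": -0.27},
    {"x": -0.39, "y": -0.81, "z": 0.1, "wz": -0.27},
    {"x": -0.37, "y": -0.81, "z": 0.1, "wz": -0.27},
    {"x": -0.35, "y": -0.82, "z": 0.1, "wz": -0.27},
    {"x": -0.33, "y": -0.83, "z": 0.1, "wz": -0.27},
    {"x": -0.32, "y": -0.84, "z": 0.1, "wz": -0.27},
    {"x": -0.3, "y": -0.84, "z": 0.1, "wz": -0.27},
    {"x": -0.28, "y": -0.85, "z": 0.1, "wz": -0.27},
  ],
)

```text
invalid input
```

```bash
python3 -c "
from h import *
st()
plan(.5325,.068,.062,3.508)
cv2.imwrite('pics/s1.png',ctrl.camera('side')[100:340,200:520])"
```

```text
1.1 [0.1812 0.5193 0.2054] [-3.1415 -0.      2.8058] F [-0.4 -0.   0.4] M [ 0.03 -0.01 -0.  ] w 0.094 q [ 1.17  0.3   1.52  0.    1.32 -0.07]
total tool units [-24.02 -15.51   7.17] wz -8.78 n 25 tilt [-3.1415 -0.    ]
0 [-0.96 -0.62  0.29] -0.35
1 [-0.94 -0.65  0.29] -0.35
2 [-0.92 -0.67  0.29] -0.35
3 [-0.91 -0.7   0.29] -0.35
4 [-0.89 -0.72  0.29] -0.35
5 [-0.86 -0.75  0.29] -0.35
6 [-0.84 -0.77  0.29] -0.35
7 [-0.82 -0.8   0.29] -0.35
8 [-0.8  -0.82  0.29] -0.35
9 [-0.77 -0.84  0.29] -0.35
10 [-0.75 -0.86  0.29] -0.35
11 [-0.73 -0.88  0.29] -0.35
12 [-0.7  -0.9   0.29] -0.35
13 [-0.68 -0.92  0.29] -0.35
14 [-0.65 -0.94  0.29] -0.35
15 [-0.62 -0.96  0.29] -0.35
16 [-0.6  -0.98  0.29] -0.35
17 [-0.57 -0.99  0.29] -0.35
18 [-0.54 -1.01  0.29] -0.35
19 [-0.51 -1.02  0.29] -0.35
20 [-0.48 -1.04  0.29] -0.35
21 [-0.45 -1.05  0.29] -0.35
22 [-0.42 -1.06  0.29] -0.35
23 [-0.39 -1.07  0.29] -0.35
24 [-0.36 -1.08  0.29] -0.35
```

View pics/s1.png

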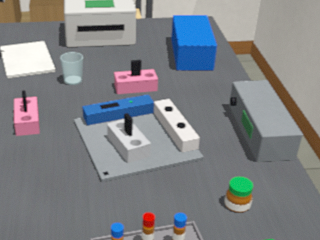

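The calls were refused, so the picture still shows the arm at the start, with the carrier and tray untouched. I'll test with every field given in each row.

Request:
carry_out(
  deltas=[
    {"x": -0.75, "y": -0.48, "z": 0, "wx": 0, "wy": 0, "wz": -0.27, "jaw": 100},
    {"x": -0.74, "y": -0.5, "z": 0, "wx": 0, "wy": 0, "wz": -0.27, "jaw": 100},
  ],
)

```text
time_s: 1.32
ee_pos: [0.2031, 0.491, 0.2052]
eef_rot: [-3.141, -0.0, 2.851]
force: [0.0, -0.0, 0.9]
grip_width: 0.0937
```

Request:
carry_out(
  deltas=[
    {"x": -0.73, "y": -0.52, "z": 0, "wx": 0, "wy": 0, "wz": -0.27, "jaw": 100},
    {"x": -0.72, "y": -0.53, "z": 0, "wx": 0, "wy": 0, "wz": -0.27, "jaw": 100},
    {"x": -0.71, "y": -0.55, "z": 0, "wx": 0, "wy": 0, "wz": -0.27, "jaw": 100},
    {"x": -0.69, "y": -0.56, "z": 0, "wx": 0, "wy": 0, "wz": -0.27, "jaw": 100},
    {"x": -0.68, "y": -0.58, "z": 0, "wx": 0, "wy": 0, "wz": -0.27, "jaw": 100},
    {"x": -0.67, "y": -0.59, "z": 0, "wx": 0, "wy": 0, "wz": -0.27, "jaw": 100},
    {"x": -0.65, "y": -0.61, "z": 0, "wx": 0, "wy": 0, "wz": -0.27, "jaw": 100},
    {"x": -0.64, "y": -0.62, "z": 0, "wx": 0, "wy": 0, "wz": -0.27, "jaw": 100},
    {"x": -0.63, "y": -0.64, "z": 0, "wx": 0, "wy": 0, "wz": -0.27, "jaw": 100},
    {"x": -0.61, "y": -0.65, "z": 0, "wx": 0, "wy": 0, "wz": -0.27, "jaw": 100},
  ],
)

```text
time_s: 2.15
ee_pos: [0.3132, 0.3492, 0.2055]
eef_rot: [3.142, 0.0, 3.066]
force: [-0.8, -0.4, -0.6]
grip_width: 0.0941
```

Request:
carry_out(
  deltas=[
    {"x": -0.6, "y": -0.66, "z": 0.15, "wx": 0, "wy": 0, "wz": -0.27, "jaw": 100},
    {"x": -0.58, "y": -0.68, "z": 0.15, "wx": 0, "wy": 0, "wz": -0.27, "jaw": 100},
    {"x": -0.57, "y": -0.69, "z": 0.15, "wx": 0, "wy": 0, "wz": -0.27, "jaw": 100},
    {"x": -0.55, "y": -0.7, "z": 0.15, "wx": 0, "wy": 0, "wz": -0.27, "jaw": 100},
    {"x": -0.54, "y": -0.71, "z": 0.15, "wx": 0, "wy": 0, "wz": -0.27, "jaw": 100},
    {"x": -0.52, "y": -0.73, "z": 0.15, "wx": 0, "wy": 0, "wz": -0.27, "jaw": 100},
    {"x": -0.51, "y": -0.74, "z": 0.15, "wx": 0, "wy": 0, "wz": -0.27, "jaw": 100},
    {"x": -0.49, "y": -0.75, "z": 0.15, "wx": 0, "wy": 0, "wz": -0.27, "jaw": 100},
    {"x": -0.47, "y": -0.76, "z": 0.15, "wx": 0, "wy": 0, "wz": -0.27, "jaw": 100},
    {"x": -0.46, "y": -0.77, "z": 0.15, "wx": 0, "wy": 0, "wz": -0.27, "jaw": 100},
    {"x": -0.44, "y": -0.78, "z": 0.15, "wx": 0, "wy": 0, "wz": -0.27, "jaw": 100},
    {"x": -0.42, "y": -0.79, "z": 0.15, "wx": 0, "wy": 0, "wz": -0.27, "jaw": 100},
  ],
)

```text
time_s: 3.15
ee_pos: [0.4439, 0.1789, 0.1694]
eef_rot: [3.142, 0.0, -2.958]
force: [-0.3, 0.6, -0.0]
grip_width: 0.0937
```

Request:
carry_out(
  deltas=[
    {"x": -0.41, "y": -0.8, "z": 0.1, "wx": 0, "wy": 0, "wz": -0.27, "jaw": 100},
    {"x": -0.39, "y": -0.81, "z": 0.1, "wx": 0, "wy": 0, "wz": -0.27, "jaw": 100},
    {"x": -0.37, "y": -0.81, "z": 0.1, "wx": 0, "wy": 0, "wz": -0.27, "jaw": 100},
    {"x": -0.35, "y": -0.82, "z": 0.1, "wx": 0, "wy": 0, "wz": -0.27, "jaw": 100},
    {"x": -0.33, "y": -0.83, "z": 0.1, "wx": 0, "wy": 0, "wz": -0.27, "jaw": 100},
    {"x": -0.32, "y": -0.84, "z": 0.1, "wx": 0, "wy": 0, "wz": -0.27, "jaw": 100},
    {"x": -0.3, "y": -0.84, "z": 0.1, "wx": 0, "wy": 0, "wz": -0.27, "jaw": 100},
    {"x": -0.28, "y": -0.85, "z": 0.1, "wx": 0, "wy": 0, "wz": -0.27, "jaw": 100},
    {"x": 0, "y": 0, "z": 0, "wx": 0, "wy": 0, "wz": 0, "jaw": 100},
  ],
)

```text
time_s: 3.9
ee_pos: [0.5315, 0.064, 0.153]
eef_rot: [-3.141, -0.0, -2.787]
force: [-0.6, 0.7, -0.5]
grip_width: 0.0937
```

```bash
python3 -c "
from h import *
st()
plan(.5325,.068,.062,3.508)
cv2.imwrite('pics/s2.png',cv2.resize(ctrl.camera('side')[100:300,240:440],None,fx=3,fy=3))"
```

```text
3.9 [0.5315 0.064  0.153 ] [-3.1413e+00 -3.0000e-04 -2.7869e+00] F [-0.6  0.7 -0.5] M [0.06 0.02 0.03] w 0.0937 q [ 0.05  0.32  1.63 -0.    1.2  -1.87]
total tool units [-0.12  0.17  4.55] wz -0.15 n 5 tilt [-3.1413e+00 -3.0000e-04]
per row [-0.024  0.035  0.91 ]
```

View pics/s2.png

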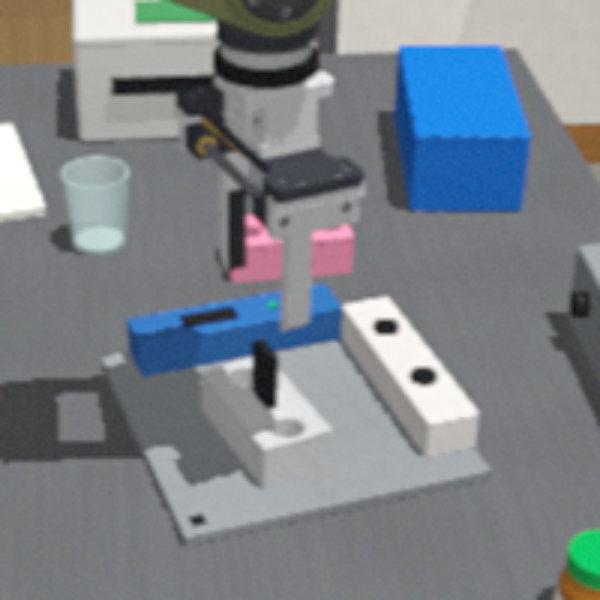

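The side picture shows the open fingers above the black grip (264,372 in the crop), spread along the carrier's long axis. I'll descend and close lightly.

Request:
carry_out(
  deltas=[
    {"x": -0.12, "y": 0.17, "z": 0.55, "wx": 0, "wy": 0, "wz": -0.15, "jaw": 80},
    {"x": 0, "y": 0, "z": 1, "wx": 0, "wy": 0, "wz": 0, "jaw": 60},
    {"x": 0, "y": 0, "z": 1, "wx": 0, "wy": 0, "wz": 0, "jaw": 60},
    {"x": 0, "y": 0, "z": 1, "wx": 0, "wy": 0, "wz": 0, "jaw": 60},
    {"x": 0, "y": 0, "z": 1, "wx": 0, "wy": 0, "wz": 0, "jaw": 60},
    {"x": 0, "y": 0, "z": 0, "wx": 0, "wy": 0, "wz": 0, "jaw": 20},
    {"x": 0, "y": 0, "z": 0, "wx": 0, "wy": 0, "wz": 0, "jaw": 20},
    {"x": 0, "y": 0, "z": 0, "wx": 0, "wy": 0, "wz": 0, "jaw": 20},
    {"x": 0, "y": 0, "z": 0, "wx": 0, "wy": 0, "wz": 0, "jaw": 20},
    {"x": 0, "y": 0, "z": 0, "wx": 0, "wy": 0, "wz": 0, "jaw": 20},
  ],
  squeeze=8,
)

```text
time_s: 4.78
ee_pos: [0.5321, 0.07, 0.0637]
eef_rot: [-3.141, 0.002, -2.774]
force: [1.2, -2.0, 1.8]
grip_width: 0.0308
```

```bash
python3 -c "
from h import *
st()"
```

```text
4.78 [0.5321 0.07   0.0637] [-3.1407e+00  2.1000e-03 -2.7740e+00] F [ 1.2 -2.   1.8] M [-0.35 -0.18  0.03] w 0.0308 q [ 0.06  0.43  1.7  -0.    1.01 -1.88]
```

Request:
carry_out(
  deltas=[
    {"x": 0, "y": 0, "z": 0, "wx": 0, "wy": 0, "wz": 0, "jaw": 20},
    {"x": 0, "y": 0, "z": 0, "wx": 0, "wy": 0, "wz": 0, "jaw": 20},
    {"x": 0, "y": 0, "z": 0, "wx": 0, "wy": 0, "wz": 0, "jaw": 20},
  ],
)

```text
time_s: 5.03
ee_pos: [0.5321, 0.07, 0.0636]
eef_rot: [-3.141, 0.002, -2.774]
force: [-1.1, 0.1, 7.0]
grip_width: 0.0296
```

```bash
python3 -c "
from h import *
st()"
```

```text
5.03 [0.5321 0.07   0.0636] [-3.1410e+00  2.0000e-03 -2.7743e+00] F [-1.1  0.1  7. ] M [-0.01  0.18  0.02] w 0.0296 q [ 0.06  0.43  1.7   0.    1.01 -1.88]
```

Request:
carry_out(
  deltas=[
    {"x": 0, "y": 0, "z": 0, "wx": 0, "wy": 0, "wz": 0, "jaw": 70},
    {"x": 0, "y": 0, "z": 0, "wx": 0, "wy": 0, "wz": 0, "jaw": 70},
    {"x": 0, "y": 0, "z": 0, "wx": 0, "wy": 0, "wz": 0, "jaw": 70},
    {"x": 0, "y": 0, "z": 0, "wx": 0, "wy": 0, "wz": 0.98, "jaw": 70},
    {"x": 0, "y": 0, "z": 0, "wx": 0, "wy": 0, "wz": 0.98, "jaw": 70},
    {"x": 0, "y": 0, "z": 0, "wx": 0, "wy": 0, "wz": 0.98, "jaw": 70},
    {"x": 0, "y": 0, "z": 0, "wx": 0, "wy": 0, "wz": 0.98, "jaw": 70},
    {"x": 0, "y": 0, "z": 0, "wx": 0, "wy": 0, "wz": 0.98, "jaw": 70},
    {"x": 0, "y": 0, "z": 0, "wx": 0, "wy": 0, "wz": 0.98, "jaw": 70},
    {"x": 0, "y": 0, "z": 0, "wx": 0, "wy": 0, "wz": 0.98, "jaw": 70},
    {"x": 0, "y": 0, "z": 0, "wx": 0, "wy": 0, "wz": 0.98, "jaw": 70},
    {"x": 0, "y": 0, "z": 0, "wx": 0, "wy": 0, "wz": 0.98, "jaw": 70},
  ],
)

```text
time_s: 6.03
ee_pos: [0.5314, 0.0699, 0.0624]
eef_rot: [-3.142, -0.0, 2.799]
force: [0.3, 0.5, -0.3]
grip_width: 0.066
```

Request:
carry_out(
  deltas=[
    {"x": 0, "y": 0, "z": 0, "wx": 0, "wy": 0, "wz": 0.98, "jaw": 70},
    {"x": 0, "y": 0, "z": 0, "wx": 0, "wy": 0, "wz": 0.98, "jaw": 70},
    {"x": 0, "y": 0, "z": 0, "wx": 0, "wy": 0, "wz": 0.98, "jaw": 70},
    {"x": 0, "y": 0, "z": 0, "wx": 0, "wy": 0, "wz": 0.98, "jaw": 70},
    {"x": 0, "y": 0, "z": 0, "wx": 0, "wy": 0, "wz": 0.98, "jaw": 70},
    {"x": 0, "y": 0, "z": 0, "wx": 0, "wy": 0, "wz": 0.98, "jaw": 60},
    {"x": 0, "y": 0, "z": 0, "wx": 0, "wy": 0, "wz": 0.98, "jaw": 50},
    {"x": 0, "y": 0, "z": 0, "wx": 0, "wy": 0, "wz": 0.98, "jaw": 40},
    {"x": 0, "y": 0, "z": 0, "wx": 0, "wy": 0, "wz": 0.98, "jaw": 30},
    {"x": 0, "y": 0, "z": 0, "wx": 0, "wy": 0, "wz": 0.98, "jaw": 30},
    {"x": 0, "y": 0, "z": 0, "wx": 0, "wy": 0, "wz": 0.98, "jaw": 30},
    {"x": 0, "y": 0, "z": 0, "wx": 0, "wy": 0, "wz": 0, "jaw": 30},
  ],
)

```text
time_s: 7.03
ee_pos: [0.5314, 0.07, 0.0623]
eef_rot: [-3.141, -0.0, 1.937]
force: [-0.7, -0.1, -0.2]
grip_width: 0.0286
```

```bash
python3 -c "
from h import *
st()"
```

```text
7.03 [0.5314 0.07   0.0623] [-3.1414e+00 -1.0000e-04  1.9373e+00] F [-0.7 -0.1 -0.2] M [-0.05  0.1  -0.04] w 0.0286 q [ 0.06  0.43  1.7   0.    1.01 -0.3 ]
```

Request:
carry_out(
  deltas=[
    {"x": 0, "y": 0, "z": 0, "wx": 0, "wy": 0, "wz": 0, "jaw": 3},
    {"x": 0, "y": 0, "z": 0, "wx": 0, "wy": 0, "wz": 0, "jaw": 3},
    {"x": 0, "y": 0, "z": 0, "wx": 0, "wy": 0, "wz": 0, "jaw": 3},
    {"x": 0, "y": 0, "z": 0, "wx": 0, "wy": 0, "wz": 0, "jaw": 3},
    {"x": 0, "y": 0, "z": 0, "wx": 0, "wy": 0, "wz": 0, "jaw": 3},
    {"x": 0, "y": 0, "z": 0, "wx": 0, "wy": 0, "wz": 0, "jaw": 3},
  ],
)

```text
time_s: 7.53
ee_pos: [0.5316, 0.07, 0.0625]
eef_rot: [3.141, 0.0, 1.942]
force: [0.6, 1.3, -0.4]
grip_width: 0.0098
```

```bash
python3 -c "
from h import *
st()"
```

```text
7.53 [0.5316 0.07   0.0625] [3.1414e+00 1.0000e-04 1.9415e+00] F [ 0.6  1.3 -0.4] M [-0.01 -0.17  0.05] w 0.0098 q [ 0.06  0.43  1.7   0.    1.01 -0.31]
```

```bash
python3 - <<'E'
from h import *
o=ctrl.get_obs();r=R.from_euler('xyz',[np.pi,0,1.9415])
d=np.array([.5993,-.2476,.0])-[.5316,.0700,0]
n=20;dy=-1.571
for k in range(n):
    q=R.from_euler('z',dy*(k+0.)/n)*r
    print(k,np.round(q.inv().apply(d)/.02/n,2))
E
```

```text
0 [-0.8  -0.13 -0.  ]
1 [-0.81 -0.07 -0.  ]
2 [-0.81 -0.   -0.  ]
3 [-0.81  0.06  0.  ]
4 [-0.8   0.12  0.  ]
5 [-0.79  0.19  0.  ]
6 [-0.77  0.25  0.  ]
7 [-0.75  0.31  0.  ]
8 [-0.72  0.37  0.  ]
9 [-0.69  0.42  0.  ]
10 [-0.66  0.47  0.  ]
11 [-0.62  0.53  0.  ]
12 [-0.58  0.57  0.  ]
13 [-0.53  0.62  0.  ]
14 [-0.48  0.66  0.  ]
15 [-0.43  0.69  0.  ]
16 [-0.37  0.72  0.  ]
17 [-0.31  0.75  0.  ]
18 [-0.25  0.77  0.  ]
19 [-0.19  0.79  0.  ]
```

Request:
carry_out(
  deltas=[
    {"x": 0, "y": 0, "z": 0, "wx": 0, "wy": 0, "wz": 0, "jaw": 47},
    {"x": 0, "y": 0, "z": 0, "wx": 0, "wy": 0, "wz": 0, "jaw": 47},
    {"x": 0, "y": 0, "z": -0.5, "wx": 0, "wy": 0, "wz": 0, "jaw": 47},
    {"x": 0, "y": 0, "z": -1, "wx": 0, "wy": 0, "wz": 0, "jaw": 47},
    {"x": 0, "y": 0, "z": -1, "wx": 0, "wy": 0, "wz": 0, "jaw": 47},
  ],
)

```text
time_s: 7.95
ee_pos: [0.5311, 0.0699, 0.1133]
eef_rot: [-3.14, -0.0, 1.941]
force: [-0.2, -0.1, -0.4]
grip_width: 0.0401
```

Request:
carry_out(
  deltas=[
    {"x": -0.8, "y": -0.13, "z": 0, "wx": 0, "wy": 0, "wz": 0.98, "jaw": 47},
    {"x": -0.81, "y": -0.07, "z": 0, "wx": 0, "wy": 0, "wz": 0.98, "jaw": 47},
    {"x": -0.81, "y": 0, "z": 0, "wx": 0, "wy": 0, "wz": 0.98, "jaw": 47},
    {"x": -0.81, "y": 0.06, "z": 0, "wx": 0, "wy": 0, "wz": 0.98, "jaw": 47},
    {"x": -0.8, "y": 0.12, "z": 0, "wx": 0, "wy": 0, "wz": 0.98, "jaw": 47},
    {"x": -0.79, "y": 0.19, "z": 0, "wx": 0, "wy": 0, "wz": 0.98, "jaw": 47},
    {"x": -0.77, "y": 0.25, "z": 0, "wx": 0, "wy": 0, "wz": 0.98, "jaw": 47},
    {"x": -0.75, "y": 0.31, "z": 0, "wx": 0, "wy": 0, "wz": 0.98, "jaw": 47},
    {"x": -0.72, "y": 0.37, "z": 0, "wx": 0, "wy": 0, "wz": 0.98, "jaw": 47},
    {"x": -0.69, "y": 0.42, "z": 0, "wx": 0, "wy": 0, "wz": 0.98, "jaw": 47},
  ],
)

```text
time_s: 8.78
ee_pos: [0.5657, -0.0894, 0.1133]
eef_rot: [3.141, -0.0, 1.153]
force: [0.1, 0.1, -0.0]
grip_width: 0.0442
```

Request:
carry_out(
  deltas=[
    {"x": -0.66, "y": 0.47, "z": 0, "wx": 0, "wy": 0, "wz": 0.98, "jaw": 47},
    {"x": -0.62, "y": 0.53, "z": 0, "wx": 0, "wy": 0, "wz": 0.98, "jaw": 47},
    {"x": -0.58, "y": 0.57, "z": 0, "wx": 0, "wy": 0, "wz": 0.98, "jaw": 47},
    {"x": -0.53, "y": 0.62, "z": 0, "wx": 0, "wy": 0, "wz": 0.98, "jaw": 47},
    {"x": -0.48, "y": 0.66, "z": 0, "wx": 0, "wy": 0, "wz": 0.98, "jaw": 47},
    {"x": -0.43, "y": 0.69, "z": 0, "wx": 0, "wy": 0, "wz": 0.98, "jaw": 47},
    {"x": -0.37, "y": 0.72, "z": 0, "wx": 0, "wy": 0, "wz": 0.98, "jaw": 47},
    {"x": -0.31, "y": 0.75, "z": 0, "wx": 0, "wy": 0, "wz": 0.98, "jaw": 47},
    {"x": -0.25, "y": 0.77, "z": 0, "wx": 0, "wy": 0, "wz": 0.98, "jaw": 47},
    {"x": -0.19, "y": 0.79, "z": 0, "wx": 0, "wy": 0, "wz": 0.98, "jaw": 47},
    {"x": 0, "y": 0, "z": 0, "wx": 0, "wy": 0, "wz": 0, "jaw": 47},
  ],
)

```text
time_s: 9.7
ee_pos: [0.5998, -0.2499, 0.1131]
eef_rot: [3.141, -0.0, 0.367]
force: [-0.8, 0.2, -0.3]
grip_width: 0.0443
```

```bash
python3 -c "
from h import *
st()
plan(.5993,-.2476,.045,.3707)
cv2.imwrite('pics/s3.png',cv2.resize(ctrl.camera('side')[240:400,250:450],None,fx=3,fy=3))
cv2.imwrite('pics/t3.png',cv2.resize(ctrl.camera('top')[120:300,200:480],None,fx=2.8,fy=2.8))"
```

```text
9.7 [ 0.5998 -0.2499  0.1131] [ 3.1409e+00 -2.0000e-04  3.6670e-01] F [-0.8  0.2 -0.3] M [-0.01  0.14  0.04] w 0.0443 q [-0.45  0.6   1.31 -0.    1.23  0.75]
total tool units [ 0.02 -0.12  3.4 ] wz -0.05 n 4 tilt [ 3.1409e+00 -2.0000e-04]
per row [ 0.005 -0.029  0.851]
```

View pics/s3.png

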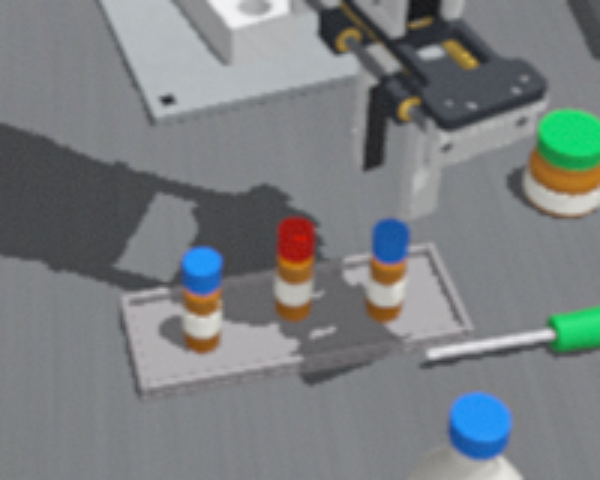

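View pics/t3.png

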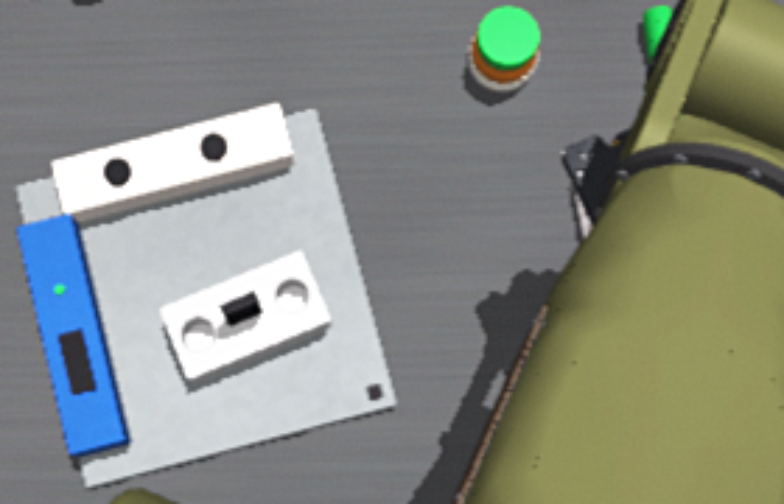

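The side crop shows the open jaws over the far blue-capped vial (390,240), and the top crop shows the carrier still out on the stage. I'll descend and grip once to centre it.

Request:
carry_out(
  deltas=[
    {"x": 0.02, "y": -0.12, "z": 0.4, "wx": 0, "wy": 0, "wz": -0.05, "jaw": 47},
    {"x": 0, "y": 0, "z": 1, "wx": 0, "wy": 0, "wz": 0, "jaw": 47},
    {"x": 0, "y": 0, "z": 1, "wx": 0, "wy": 0, "wz": 0, "jaw": 47},
    {"x": 0, "y": 0, "z": 1, "wx": 0, "wy": 0, "wz": 0, "jaw": 47},
    {"x": 0, "y": 0, "z": 0, "wx": 0, "wy": 0, "wz": 0, "jaw": 30},
    {"x": 0, "y": 0, "z": 0, "wx": 0, "wy": 0, "wz": 0, "jaw": 15},
    {"x": 0, "y": 0, "z": 0, "wx": 0, "wy": 0, "wz": 0, "jaw": 15},
    {"x": 0, "y": 0, "z": 0, "wx": 0, "wy": 0, "wz": 0, "jaw": 15},
    {"x": 0, "y": 0, "z": 0, "wx": 0, "wy": 0, "wz": 0, "jaw": 15},
    {"x": 0, "y": 0, "z": 0, "wx": 0, "wy": 0, "wz": 0, "jaw": 15},
  ],
  squeeze=5,
)

```text
time_s: 10.63
ee_pos: [0.5998, -0.2452, 0.0459]
eef_rot: [3.14, -0.002, 0.377]
force: [-0.6, 1.2, 5.4]
grip_width: 0.024
```

```bash
python3 -c "
from h import *
st()"
```

```text
10.63 [ 0.5998 -0.2452  0.0459] [ 3.1401e+00 -1.5000e-03  3.7710e-01] F [-0.6  1.2  5.4] M [0.09 0.21 0.03] w 0.024 q [-0.44  0.67  1.36  0.    1.11  0.75]
```

Request:
carry_out(
  deltas=[
    {"x": 0, "y": 0, "z": 0, "wx": 0, "wy": 0, "wz": 0, "jaw": 47},
    {"x": 0, "y": 0, "z": 0, "wx": 0, "wy": 0, "wz": 0, "jaw": 47},
    {"x": 0, "y": 0, "z": 0, "wx": 0, "wy": 0, "wz": -0.98, "jaw": 47},
    {"x": 0, "y": 0, "z": 0, "wx": 0, "wy": 0, "wz": -0.98, "jaw": 47},
    {"x": 0, "y": 0, "z": 0, "wx": 0, "wy": 0, "wz": -0.98, "jaw": 47},
    {"x": 0, "y": 0, "z": 0, "wx": 0, "wy": 0, "wz": -0.98, "jaw": 47},
    {"x": 0, "y": 0, "z": 0, "wx": 0, "wy": 0, "wz": -0.98, "jaw": 47},
    {"x": 0, "y": 0, "z": 0, "wx": 0, "wy": 0, "wz": -0.98, "jaw": 47},
    {"x": 0, "y": 0, "z": 0, "wx": 0, "wy": 0, "wz": -0.98, "jaw": 47},
    {"x": 0, "y": 0, "z": 0, "wx": 0, "wy": 0, "wz": -0.98, "jaw": 47},
    {"x": 0, "y": 0, "z": 0, "wx": 0, "wy": 0, "wz": -0.98, "jaw": 47},
    {"x": 0, "y": 0, "z": 0, "wx": 0, "wy": 0, "wz": -0.98, "jaw": 47},
  ],
)

```text
time_s: 11.63
ee_pos: [0.5991, -0.2451, 0.0443]
eef_rot: [-3.141, -0.0, 1.165]
force: [0.5, -0.5, 0.0]
grip_width: 0.0442
```

Request:
carry_out(
  deltas=[
    {"x": 0, "y": 0, "z": 0, "wx": 0, "wy": 0, "wz": -0.98, "jaw": 47},
    {"x": 0, "y": 0, "z": 0, "wx": 0, "wy": 0, "wz": -0.98, "jaw": 47},
    {"x": 0, "y": 0, "z": 0, "wx": 0, "wy": 0, "wz": -0.98, "jaw": 47},
    {"x": 0, "y": 0, "z": 0, "wx": 0, "wy": 0, "wz": -0.98, "jaw": 47},
    {"x": 0, "y": 0, "z": 0, "wx": 0, "wy": 0, "wz": -0.98, "jaw": 47},
    {"x": 0, "y": 0, "z": 0, "wx": 0, "wy": 0, "wz": -0.98, "jaw": 47},
    {"x": 0, "y": 0, "z": 0, "wx": 0, "wy": 0, "wz": -0.98, "jaw": 47},
    {"x": 0, "y": 0, "z": 0, "wx": 0, "wy": 0, "wz": -0.98, "jaw": 47},
    {"x": 0, "y": 0, "z": 0, "wx": 0, "wy": 0, "wz": -0.98, "jaw": 47},
    {"x": 0, "y": 0, "z": 0, "wx": 0, "wy": 0, "wz": -0.98, "jaw": 47},
    {"x": 0, "y": 0, "z": 0, "wx": 0, "wy": 0, "wz": 0, "jaw": 40},
  ],
)

```text
time_s: 12.55
ee_pos: [0.5991, -0.2451, 0.0443]
eef_rot: [-3.141, -0.0, 1.949]
force: [0.1, 0.5, -0.7]
grip_width: 0.0401
```

Request:
carry_out(
  deltas=[
    {"x": 0, "y": 0, "z": 0, "wx": 0, "wy": 0, "wz": 0, "jaw": 30},
    {"x": 0, "y": 0, "z": 0, "wx": 0, "wy": 0, "wz": 0, "jaw": 15},
    {"x": 0, "y": 0, "z": 0, "wx": 0, "wy": 0, "wz": 0, "jaw": 15},
    {"x": 0, "y": 0, "z": 0, "wx": 0, "wy": 0, "wz": 0, "jaw": 15},
    {"x": 0, "y": 0, "z": 0, "wx": 0, "wy": 0, "wz": 0, "jaw": 15},
    {"x": 0, "y": 0, "z": 0, "wx": 0, "wy": 0, "wz": 0, "jaw": 15},
  ],
  squeeze=12,
)

```text
time_s: 13.05
ee_pos: [0.5992, -0.2451, 0.0444]
eef_rot: [-3.141, -0.0, 1.945]
force: [-0.2, 0.4, 0.5]
grip_width: 0.0239
```

```bash
python3 -c "
from h import *
st()"
```

```text
13.05 [ 0.5992 -0.2451  0.0444] [-3.1415 -0.      1.9446] F [-0.2  0.4  0.5] M [-0.09  0.01  0.02] w 0.0239 q [-0.44  0.67  1.36 -0.    1.11 -0.82]
```

```bash
python3 -c "
from h import *
plan(.5172,.1074,.15,1.9415)"
```

```text
total tool units [17.9   2.62 -5.28] wz 0.04 n 19 tilt [-3.1415 -0.    ]
per row [ 0.942  0.138 -0.278]
```

Request:
carry_out(
  deltas=[
    {"x": 0, "y": 0, "z": -0.5, "wx": 0, "wy": 0, "wz": 0, "jaw": 15},
    {"x": 0, "y": 0, "z": -1, "wx": 0, "wy": 0, "wz": 0, "jaw": 15},
    {"x": 0, "y": 0, "z": -1, "wx": 0, "wy": 0, "wz": 0, "jaw": 15},
    {"x": 0, "y": 0, "z": -1, "wx": 0, "wy": 0, "wz": 0, "jaw": 15},
    {"x": 0, "y": 0, "z": -1, "wx": 0, "wy": 0, "wz": 0, "jaw": 15},
    {"x": 0, "y": 0, "z": -0.9, "wx": 0, "wy": 0, "wz": 0, "jaw": 15},
  ],
)

```text
time_s: 13.55
ee_pos: [0.5993, -0.2451, 0.1547]
eef_rot: [3.141, 0.001, 1.945]
force: [0.7, 0.0, -1.3]
grip_width: 0.0237
```

Request:
carry_out(
  deltas=[
    {"x": 0.5, "y": 0.07, "z": 0, "wx": 0, "wy": 0, "wz": 0, "jaw": 15},
    {"x": 0.95, "y": 0.14, "z": 0, "wx": 0, "wy": 0, "wz": 0, "jaw": 15},
    {"x": 0.95, "y": 0.14, "z": 0, "wx": 0, "wy": 0, "wz": 0, "jaw": 15},
    {"x": 0.95, "y": 0.14, "z": 0, "wx": 0, "wy": 0, "wz": 0, "jaw": 15},
    {"x": 0.95, "y": 0.14, "z": 0, "wx": 0, "wy": 0, "wz": 0, "jaw": 15},
    {"x": 0.95, "y": 0.14, "z": 0, "wx": 0, "wy": 0, "wz": 0, "jaw": 15},
    {"x": 0.95, "y": 0.14, "z": 0, "wx": 0, "wy": 0, "wz": 0, "jaw": 15},
    {"x": 0.95, "y": 0.14, "z": 0, "wx": 0, "wy": 0, "wz": 0, "jaw": 15},
    {"x": 0.95, "y": 0.14, "z": 0, "wx": 0, "wy": 0, "wz": 0, "jaw": 15},
    {"x": 0.95, "y": 0.14, "z": 0, "wx": 0, "wy": 0, "wz": 0, "jaw": 15},
  ],
)

```text
time_s: 14.38
ee_pos: [0.557, -0.0654, 0.1519]
eef_rot: [-3.141, -0.0, 1.945]
force: [0.9, -0.0, -0.2]
grip_width: 0.0238
```

Request:
carry_out(
  deltas=[
    {"x": 0.95, "y": 0.14, "z": 0, "wx": 0, "wy": 0, "wz": 0, "jaw": 15},
    {"x": 0.95, "y": 0.14, "z": 0, "wx": 0, "wy": 0, "wz": 0, "jaw": 15},
    {"x": 0.95, "y": 0.14, "z": 0, "wx": 0, "wy": 0, "wz": 0, "jaw": 15},
    {"x": 0.95, "y": 0.14, "z": 0, "wx": 0, "wy": 0, "wz": 0, "jaw": 15},
    {"x": 0.95, "y": 0.14, "z": 0, "wx": 0, "wy": 0, "wz": 0, "jaw": 15},
    {"x": 0.95, "y": 0.14, "z": 0, "wx": 0, "wy": 0, "wz": 0, "jaw": 15},
    {"x": 0.95, "y": 0.14, "z": 0, "wx": 0, "wy": 0, "wz": 0, "jaw": 15},
    {"x": 0.95, "y": 0.14, "z": 0, "wx": 0, "wy": 0, "wz": 0, "jaw": 15},
    {"x": 0.95, "y": 0.14, "z": 0, "wx": 0, "wy": 0, "wz": 0, "jaw": 15},
    {"x": 0.3, "y": 0.03, "z": 0, "wx": 0, "wy": 0, "wz": 0.04, "jaw": 15},
    {"x": 0, "y": 0, "z": 0, "wx": 0, "wy": 0, "wz": 0, "jaw": 15},
    {"x": 0, "y": 0, "z": 0, "wx": 0, "wy": 0, "wz": 0, "jaw": 15},
  ],
)

```text
time_s: 15.38
ee_pos: [0.5169, 0.1071, 0.1522]
eef_rot: [-3.141, 0.0, 1.942]
force: [0.6, -0.4, -0.3]
grip_width: 0.0241
```

```bash
python3 -c "
from h import *
st()
plan(.5172,.1074,.094,1.9415)
cv2.imwrite('pics/s4.png',cv2.resize(ctrl.camera('side')[140:290,260:430],None,fx=4,fy=4))"
```

```text
15.38 [0.5169 0.1071 0.1522] [-3.1413e+00  1.0000e-04  1.9423e+00] F [ 0.6 -0.4 -0.3] M [-0.06  0.03  0.  ] w 0.0241 q [ 0.14  0.3   1.65 -0.    1.19 -0.24]
total tool units [0.01 0.02 2.91] wz 0.01 n 3 tilt [-3.1413e+00  1.0000e-04]
per row [0.003 0.006 0.971]
```

View pics/s4.png

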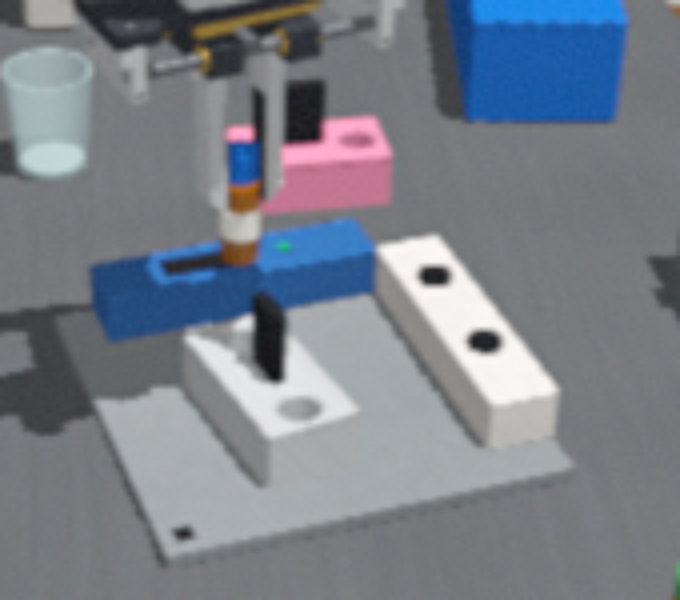

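The side crop shows the gripped blue vial (240,200) hanging over the far bore; grip and carrier are undisturbed. I'll descend in stages.

Request:
carry_out(
  deltas=[
    {"x": 0.01, "y": 0.01, "z": 0.9, "wx": 0, "wy": 0, "wz": 0, "jaw": 15},
    {"x": 0, "y": 0, "z": 0.9, "wx": 0, "wy": 0, "wz": 0, "jaw": 15},
    {"x": 0, "y": 0, "z": 0.8, "wx": 0, "wy": 0, "wz": 0, "jaw": 15},
    {"x": 0, "y": 0, "z": 0.25, "wx": 0, "wy": 0, "wz": 0, "jaw": 15},
    {"x": 0, "y": 0, "z": 0.25, "wx": 0, "wy": 0, "wz": 0, "jaw": 15},
    {"x": 0, "y": 0, "z": 0.25, "wx": 0, "wy": 0, "wz": 0, "jaw": 15},
  ],
)

```text
time_s: 15.93
ee_pos: [0.5177, 0.1071, 0.0857]
eef_rot: [3.141, 0.0, 1.941]
force: [-0.1, -0.5, -0.3]
grip_width: 0.024
```

```bash
python3 -c "
from h import *
st()
cv2.imwrite('pics/s5.png',cv2.resize(ctrl.camera('side')[140:290,260:430],None,fx=4,fy=4))"
```

```text
15.93 [0.5177 0.1071 0.0857] [3.1408e+00 2.0000e-04 1.9412e+00] F [-0.1 -0.5 -0.3] M [-0.06  0.07  0.04] w 0.024 q [ 0.13  0.38  1.71 -0.    1.05 -0.24]
```

View pics/s5.png

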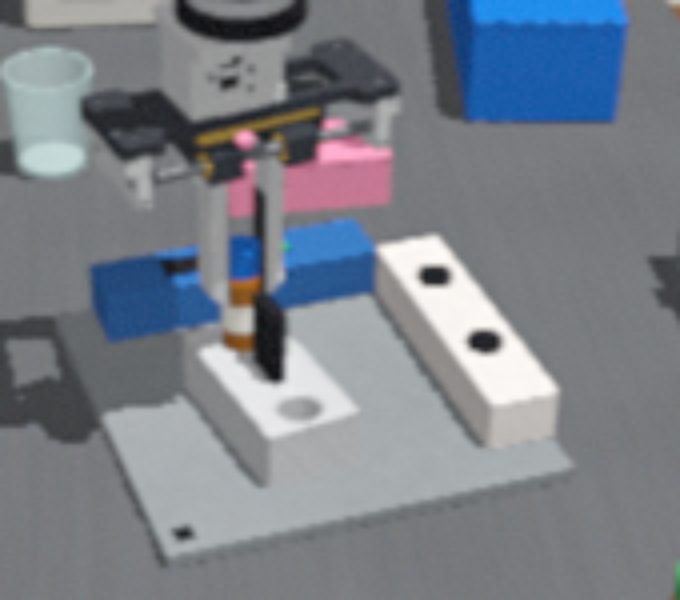

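The vial has entered the far bore (crop 243,340) with no force reading; it is about 6 mm in. Going on to the bottom.

Request:
carry_out(
  deltas=[
    {"x": 0, "y": 0, "z": 0.4, "wx": 0, "wy": 0, "wz": 0, "jaw": 15},
    {"x": 0, "y": 0, "z": 0.4, "wx": 0, "wy": 0, "wz": 0, "jaw": 15},
    {"x": 0, "y": 0, "z": 0.3, "wx": 0, "wy": 0, "wz": 0, "jaw": 15},
    {"x": 0, "y": 0, "z": 0.12, "wx": 0, "wy": 0, "wz": 0, "jaw": 15},
    {"x": 0, "y": 0, "z": 0.05, "wx": 0, "wy": 0, "wz": 0, "jaw": 15},
    {"x": 0, "y": 0, "z": 0, "wx": 0, "wy": 0, "wz": 0, "jaw": 15},
  ],
)

```text
time_s: 16.48
ee_pos: [0.5172, 0.1076, 0.0599]
eef_rot: [-3.141, -0.0, 1.942]
force: [0.0, -0.2, 0.2]
grip_width: 0.0239
```

```bash
python3 -c "
from h import *
st()"
```

```text
16.48 [0.5172 0.1076 0.0599] [-3.1413e+00 -1.0000e-04  1.9419e+00] F [ 0.  -0.2  0.2] M [-0.04  0.05 -0.05] w 0.0239 q [ 0.14  0.42  1.72 -0.    1.   -0.24]
```

Request:
carry_out(
  deltas=[
    {"x": 0, "y": 0, "z": 0.08, "wx": 0, "wy": 0, "wz": 0, "jaw": 15},
    {"x": 0, "y": 0, "z": 0, "wx": 0, "wy": 0, "wz": 0, "jaw": 15},
    {"x": 0, "y": 0, "z": 0, "wx": 0, "wy": 0, "wz": 0, "jaw": 47},
    {"x": 0, "y": 0, "z": 0, "wx": 0, "wy": 0, "wz": 0, "jaw": 47},
    {"x": 0, "y": 0, "z": 0, "wx": 0, "wy": 0, "wz": 0, "jaw": 47},
    {"x": 0, "y": 0, "z": -0.5, "wx": 0, "wy": 0, "wz": 0, "jaw": 47},
    {"x": 0, "y": 0, "z": -1, "wx": 0, "wy": 0, "wz": 0, "jaw": 47},
    {"x": 0, "y": 0, "z": -1, "wx": 0, "wy": 0, "wz": 0, "jaw": 47},
    {"x": 0, "y": 0, "z": -1, "wx": 0, "wy": 0, "wz": 0, "jaw": 47},
    {"x": 0, "y": 0, "z": 0, "wx": 0, "wy": 0, "wz": 0, "jaw": 47},
  ],
)

```text
time_s: 17.32
ee_pos: [0.5189, 0.1078, 0.1329]
eef_rot: [3.136, 0.001, 1.942]
force: [0.3, 0.1, 0.5]
grip_width: 0.0441
```

```bash
python3 -c "
from h import *
st()
plan(.4770,-.2612,.116,.3707,21)"
```

```text
17.32 [0.5189 0.1078 0.1329] [3.1357e+00 1.4000e-03 1.9418e+00] F [0.3 0.1 0.5] M [-0.04  0.04 -0.02] w 0.0441 q [ 0.14  0.32  1.67  0.    1.14 -0.24]
total tool units [-16.43  -8.65   0.82] wz 19.64 n 21 tilt [3.1357e+00 1.4000e-03]
0 [-0.78 -0.41  0.04] 0.94
1 [-0.81 -0.35  0.04] 0.94
2 [-0.84 -0.29  0.04] 0.94
3 [-0.85 -0.23  0.04] 0.94
4 [-0.87 -0.16  0.04] 0.94
5 [-0.88 -0.1   0.04] 0.94
6 [-0.88 -0.03  0.04] 0.94
7 [-0.88  0.03  0.04] 0.94
8 [-0.88  0.1   0.04] 0.94
9 [-0.87  0.17  0.04] 0.94
10 [-0.85  0.23  0.04] 0.94
11 [-0.83  0.29  0.04] 0.94
12 [-0.81  0.36  0.04] 0.94
13 [-0.78  0.41  0.04] 0.94
14 [-0.75  0.47  0.04] 0.94
15 [-0.71  0.53  0.04] 0.94
16 [-0.67  0.58  0.04] 0.94
17 [-0.62  0.63  0.04] 0.94
18 [-0.58  0.67  0.04] 0.94
19 [-0.52  0.71  0.05] 0.94
20 [-0.47  0.75  0.05] 0.94
```

Request:
carry_out(
  deltas=[
    {"x": -0.78, "y": -0.41, "z": 0, "wx": 0, "wy": 0, "wz": 0.94, "jaw": 47},
    {"x": -0.81, "y": -0.35, "z": 0, "wx": 0, "wy": 0, "wz": 0.94, "jaw": 47},
    {"x": -0.84, "y": -0.29, "z": 0, "wx": 0, "wy": 0, "wz": 0.94, "jaw": 47},
    {"x": -0.85, "y": -0.23, "z": 0, "wx": 0, "wy": 0, "wz": 0.94, "jaw": 47},
    {"x": -0.87, "y": -0.16, "z": 0, "wx": 0, "wy": 0, "wz": 0.94, "jaw": 47},
    {"x": -0.88, "y": -0.1, "z": 0, "wx": 0, "wy": 0, "wz": 0.94, "jaw": 47},
    {"x": -0.88, "y": -0.03, "z": 0, "wx": 0, "wy": 0, "wz": 0.94, "jaw": 47},
    {"x": -0.88, "y": 0.03, "z": 0, "wx": 0, "wy": 0, "wz": 0.94, "jaw": 47},
    {"x": -0.88, "y": 0.1, "z": 0, "wx": 0, "wy": 0, "wz": 0.94, "jaw": 47},
    {"x": -0.87, "y": 0.17, "z": 0, "wx": 0, "wy": 0, "wz": 0.94, "jaw": 47},
    {"x": -0.85, "y": 0.23, "z": 0, "wx": 0, "wy": 0, "wz": 0.94, "jaw": 47},
    {"x": -0.83, "y": 0.29, "z": 0, "wx": 0, "wy": 0, "wz": 0.94, "jaw": 47},
  ],
)

```text
time_s: 18.32
ee_pos: [0.4925, -0.1038, 0.1284]
eef_rot: [-3.141, 0.0, 1.036]
force: [-0.2, -0.5, 0.2]
grip_width: 0.0445
```

Request:
carry_out(
  deltas=[
    {"x": -0.81, "y": 0.36, "z": 0.08, "wx": 0, "wy": 0, "wz": 0.94, "jaw": 47},
    {"x": -0.78, "y": 0.41, "z": 0.08, "wx": 0, "wy": 0, "wz": 0.94, "jaw": 47},
    {"x": -0.75, "y": 0.47, "z": 0.08, "wx": 0, "wy": 0, "wz": 0.94, "jaw": 47},
    {"x": -0.71, "y": 0.53, "z": 0.08, "wx": 0, "wy": 0, "wz": 0.94, "jaw": 47},
    {"x": -0.67, "y": 0.58, "z": 0.08, "wx": 0, "wy": 0, "wz": 0.94, "jaw": 47},
    {"x": -0.62, "y": 0.63, "z": 0.08, "wx": 0, "wy": 0, "wz": 0.94, "jaw": 47},
    {"x": -0.58, "y": 0.67, "z": 0.08, "wx": 0, "wy": 0, "wz": 0.94, "jaw": 47},
    {"x": -0.52, "y": 0.71, "z": 0.08, "wx": 0, "wy": 0, "wz": 0.94, "jaw": 47},
    {"x": -0.47, "y": 0.75, "z": 0.08, "wx": 0, "wy": 0, "wz": 0.94, "jaw": 47},
    {"x": 0, "y": 0, "z": 0, "wx": 0, "wy": 0, "wz": 0, "jaw": 47},
    {"x": 0, "y": 0, "z": 0, "wx": 0, "wy": 0, "wz": 0, "jaw": 47},
  ],
)

```text
time_s: 19.23
ee_pos: [0.4735, -0.2612, 0.1138]
eef_rot: [-3.141, 0.0, 0.363]
force: [0.1, 0.4, 1.1]
grip_width: 0.0437
```

```bash
python3 -c "
from h import *
st()
plan(.4770,-.2612,.0444,.3707)
cv2.imwrite('pics/s6.png',cv2.resize(ctrl.camera('side')[160:400,240:440],None,fx=2.5,fy=2.5))"
```

```text
19.23 [ 0.4735 -0.2612  0.1138] [-3.141e+00  3.000e-04  3.627e-01] F [0.1 0.4 1.1] M [ 0.06  0.16 -0.01] w 0.0437 q [-0.57  0.37  1.65  0.    1.12  0.64]
total tool units [0.16 0.06 3.47] wz -0.1 n 4 tilt [-3.141e+00  3.000e-04]
per row [0.041 0.015 0.867]
```

View pics/s6.png

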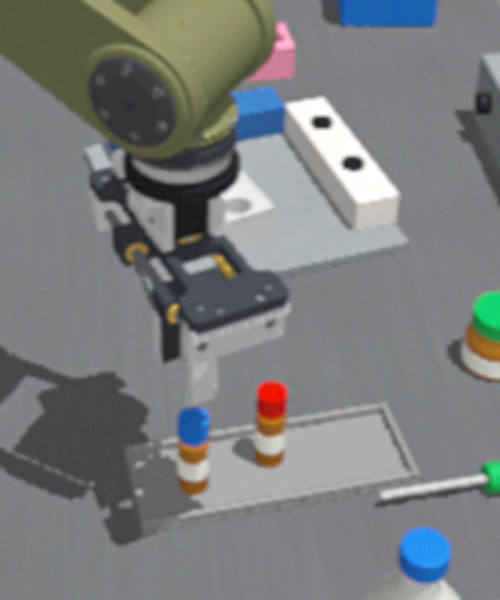

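The gripper stands over the near blue vial (193,450), and the red one (270,425) stays in the middle. Same centring grasp again.

Request:
carry_out(
  deltas=[
    {"x": 0.16, "y": 0.06, "z": 0.47, "wx": 0, "wy": 0, "wz": -0.1, "jaw": 47},
    {"x": 0, "y": 0, "z": 1, "wx": 0, "wy": 0, "wz": 0, "jaw": 47},
    {"x": 0, "y": 0, "z": 1, "wx": 0, "wy": 0, "wz": 0, "jaw": 47},
    {"x": 0, "y": 0, "z": 1, "wx": 0, "wy": 0, "wz": 0, "jaw": 47},
    {"x": 0, "y": 0, "z": 0, "wx": 0, "wy": 0, "wz": 0, "jaw": 30},
    {"x": 0, "y": 0, "z": 0, "wx": 0, "wy": 0, "wz": 0, "jaw": 15},
    {"x": 0, "y": 0, "z": 0, "wx": 0, "wy": 0, "wz": 0, "jaw": 15},
    {"x": 0, "y": 0, "z": 0, "wx": 0, "wy": 0, "wz": 0, "jaw": 15},
    {"x": 0, "y": 0, "z": 0, "wx": 0, "wy": 0, "wz": 0, "jaw": 15},
    {"x": 0, "y": 0, "z": 0, "wx": 0, "wy": 0, "wz": 0, "jaw": 15},
  ],
  squeeze=5,
)

```text
time_s: 20.12
ee_pos: [0.4779, -0.2613, 0.0458]
eef_rot: [3.14, -0.001, 0.371]
force: [-0.5, 0.5, 6.2]
grip_width: 0.0239
```

```bash
python3 -c "
from h import *
st()"
```

```text
20.12 [ 0.4779 -0.2613  0.0458] [ 3.140e+00 -1.300e-03  3.708e-01] F [-0.5  0.5  6.2] M [ 0.07  0.08 -0.04] w 0.0239 q [-0.57  0.47  1.69  0.    0.98  0.63]
```

Request:
carry_out(
  deltas=[
    {"x": 0, "y": 0, "z": 0, "wx": 0, "wy": 0, "wz": 0, "jaw": 47},
    {"x": 0, "y": 0, "z": 0, "wx": 0, "wy": 0, "wz": 0, "jaw": 47},
    {"x": 0, "y": 0, "z": 0, "wx": 0, "wy": 0, "wz": -0.98, "jaw": 47},
    {"x": 0, "y": 0, "z": 0, "wx": 0, "wy": 0, "wz": -0.98, "jaw": 47},
    {"x": 0, "y": 0, "z": 0, "wx": 0, "wy": 0, "wz": -0.98, "jaw": 47},
    {"x": 0, "y": 0, "z": 0, "wx": 0, "wy": 0, "wz": -0.98, "jaw": 47},
    {"x": 0, "y": 0, "z": 0, "wx": 0, "wy": 0, "wz": -0.98, "jaw": 47},
    {"x": 0, "y": 0, "z": 0, "wx": 0, "wy": 0, "wz": -0.98, "jaw": 47},
    {"x": 0, "y": 0, "z": 0, "wx": 0, "wy": 0, "wz": -0.98, "jaw": 47},
    {"x": 0, "y": 0, "z": 0, "wx": 0, "wy": 0, "wz": -0.98, "jaw": 47},
    {"x": 0, "y": 0, "z": 0, "wx": 0, "wy": 0, "wz": -0.98, "jaw": 47},
    {"x": 0, "y": 0, "z": 0, "wx": 0, "wy": 0, "wz": -0.98, "jaw": 47},
  ],
)

```text
time_s: 21.12
ee_pos: [0.4772, -0.261, 0.0446]
eef_rot: [-3.141, -0.0, 1.158]
force: [-0.6, 0.8, 0.5]
grip_width: 0.0442
```

Request:
carry_out(
  deltas=[
    {"x": 0, "y": 0, "z": 0, "wx": 0, "wy": 0, "wz": -0.98, "jaw": 47},
    {"x": 0, "y": 0, "z": 0, "wx": 0, "wy": 0, "wz": -0.98, "jaw": 47},
    {"x": 0, "y": 0, "z": 0, "wx": 0, "wy": 0, "wz": -0.98, "jaw": 47},
    {"x": 0, "y": 0, "z": 0, "wx": 0, "wy": 0, "wz": -0.98, "jaw": 47},
    {"x": 0, "y": 0, "z": 0, "wx": 0, "wy": 0, "wz": -0.98, "jaw": 47},
    {"x": 0, "y": 0, "z": 0, "wx": 0, "wy": 0, "wz": -0.98, "jaw": 47},
    {"x": 0, "y": 0, "z": 0, "wx": 0, "wy": 0, "wz": -0.98, "jaw": 47},
    {"x": 0, "y": 0, "z": 0, "wx": 0, "wy": 0, "wz": -0.98, "jaw": 47},
    {"x": 0, "y": 0, "z": 0, "wx": 0, "wy": 0, "wz": -0.98, "jaw": 47},
    {"x": 0, "y": 0, "z": 0, "wx": 0, "wy": 0, "wz": -0.98, "jaw": 47},
    {"x": 0, "y": 0, "z": 0, "wx": 0, "wy": 0, "wz": 0, "jaw": 40},
  ],
)

```text
time_s: 22.03
ee_pos: [0.4772, -0.261, 0.0446]
eef_rot: [-3.141, -0.0, 1.942]
force: [-0.3, -0.3, 0.3]
grip_width: 0.0402
```

Request:
carry_out(
  deltas=[
    {"x": 0, "y": 0, "z": 0, "wx": 0, "wy": 0, "wz": 0, "jaw": 30},
    {"x": 0, "y": 0, "z": 0, "wx": 0, "wy": 0, "wz": 0, "jaw": 15},
    {"x": 0, "y": 0, "z": 0, "wx": 0, "wy": 0, "wz": 0, "jaw": 15},
    {"x": 0, "y": 0, "z": 0, "wx": 0, "wy": 0, "wz": 0, "jaw": 15},
    {"x": 0, "y": 0, "z": 0, "wx": 0, "wy": 0, "wz": 0, "jaw": 15},
    {"x": 0, "y": 0, "z": 0, "wx": 0, "wy": 0, "wz": 0, "jaw": 15},
  ],
  squeeze=12,
)

```text
time_s: 22.53
ee_pos: [0.4773, -0.261, 0.0447]
eef_rot: [-3.142, -0.0, 1.938]
force: [-0.2, 0.4, -0.5]
grip_width: 0.024
```

```bash
python3 -c "
from h import *
st()
plan(.5462,.0328,.126,1.9415)
im=ctrl.camera('side')
cv2.imwrite('pics/s7.png',cv2.resize(im[160:400,240:440],None,fx=2.5,fy=2.5))
cv2.imwrite('pics/t7.png',cv2.resize(ctrl.camera('top')[150:300,200:350],None,fx=4,fy=4))"
```

```text
22.53 [ 0.4773 -0.261   0.0447] [-3.1416 -0.      1.9381] F [-0.2  0.4 -0.5] M [-0.07  0.1   0.02] w 0.024 q [-0.57  0.47  1.69  0.    0.98 -0.94]
total tool units [12.47  8.49 -4.07] wz -0.04 n 13 tilt [-3.1416 -0.    ]
per row [ 0.959  0.653 -0.313]
```

View pics/s7.png

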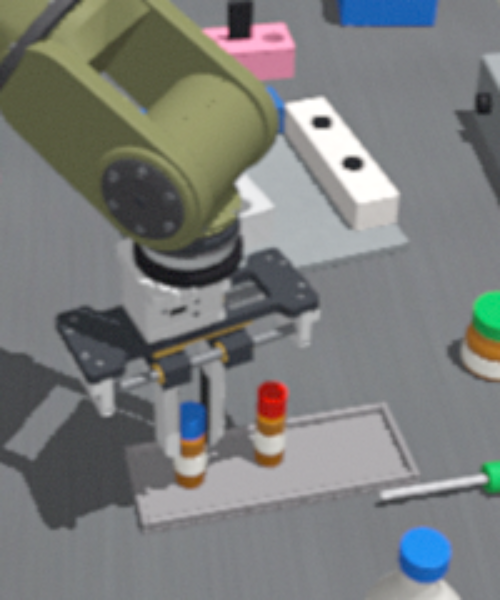

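View pics/t7.png

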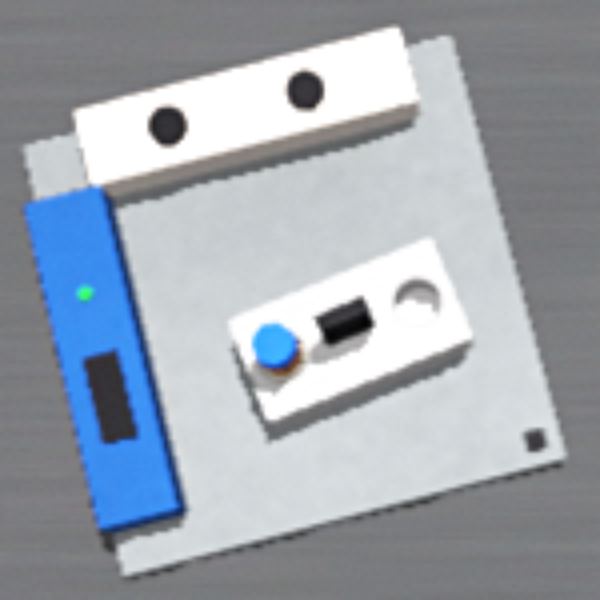

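The top crop shows one vial upright in bore1 (276,347) and the carrier still at its place. The side crop shows the near vial between the pads, with red untouched. Lifting and carrying to bore0.

Request:
carry_out(
  deltas=[
    {"x": 0, "y": 0, "z": -0.5, "wx": 0, "wy": 0, "wz": 0, "jaw": 15},
    {"x": 0, "y": 0, "z": -1, "wx": 0, "wy": 0, "wz": 0, "jaw": 15},
    {"x": 0, "y": 0, "z": -1, "wx": 0, "wy": 0, "wz": 0, "jaw": 15},
    {"x": 0, "y": 0, "z": -1, "wx": 0, "wy": 0, "wz": 0, "jaw": 15},
    {"x": 0.47, "y": 0.32, "z": -0.57, "wx": 0, "wy": 0, "wz": 0, "jaw": 15},
    {"x": 0.9, "y": 0.61, "z": 0, "wx": 0, "wy": 0, "wz": 0, "jaw": 15},
    {"x": 0.9, "y": 0.61, "z": 0, "wx": 0, "wy": 0, "wz": 0, "jaw": 15},
    {"x": 0.9, "y": 0.61, "z": 0, "wx": 0, "wy": 0, "wz": 0, "jaw": 15},
    {"x": 0.9, "y": 0.61, "z": 0, "wx": 0, "wy": 0, "wz": 0, "jaw": 15},
    {"x": 0.9, "y": 0.61, "z": 0, "wx": 0, "wy": 0, "wz": 0, "jaw": 15},
    {"x": 0.9, "y": 0.61, "z": 0, "wx": 0, "wy": 0, "wz": 0, "jaw": 15},
    {"x": 0.9, "y": 0.61, "z": 0, "wx": 0, "wy": 0, "wz": 0, "jaw": 15},
  ],
)

```text
time_s: 23.63
ee_pos: [0.5143, -0.0998, 0.1263]
eef_rot: [3.142, -0.0, 1.939]
force: [-0.2, 0.3, 0.0]
grip_width: 0.024
```

Request:
carry_out(
  deltas=[
    {"x": 0.9, "y": 0.61, "z": 0, "wx": 0, "wy": 0, "wz": 0, "jaw": 15},
    {"x": 0.9, "y": 0.61, "z": 0, "wx": 0, "wy": 0, "wz": 0, "jaw": 15},
    {"x": 0.9, "y": 0.61, "z": 0, "wx": 0, "wy": 0, "wz": 0, "jaw": 15},
    {"x": 0.9, "y": 0.61, "z": 0, "wx": 0, "wy": 0, "wz": 0, "jaw": 15},
    {"x": 0.9, "y": 0.61, "z": 0, "wx": 0, "wy": 0, "wz": 0, "jaw": 15},
    {"x": 0.8, "y": 0.57, "z": 0, "wx": 0, "wy": 0, "wz": 0, "jaw": 15},
    {"x": 0.4, "y": 0.28, "z": 0, "wx": 0, "wy": 0, "wz": -0.04, "jaw": 15},
    {"x": 0, "y": 0, "z": 0, "wx": 0, "wy": 0, "wz": 0, "jaw": 15},
    {"x": 0, "y": 0, "z": 0, "wx": 0, "wy": 0, "wz": 0, "jaw": 15},
  ],
)

```text
time_s: 24.38
ee_pos: [0.5458, 0.0329, 0.126]
eef_rot: [-3.141, 0.0, 1.943]
force: [-0.0, -0.2, -0.3]
grip_width: 0.0238
```

```bash
python3 -c "
from h import *
st()
plan(.5462,.0328,.096,1.9415)
cv2.imwrite('pics/s8.png',cv2.resize(ctrl.camera('side')[140:290,260:430],None,fx=4,fy=4))"
```

```text
24.38 [0.5458 0.0329 0.126 ] [-3.1413e+00  1.0000e-04  1.9428e+00] F [-0.  -0.2 -0.3] M [-0.08  0.02 -0.01] w 0.0238 q [-0.01  0.37  1.62 -0.    1.15 -0.38]
total tool units [-0.01  0.02  1.5 ] wz 0.02 n 2 tilt [-3.1413e+00  1.0000e-04]
per row [-0.006  0.008  0.751]
```

View pics/s8.png

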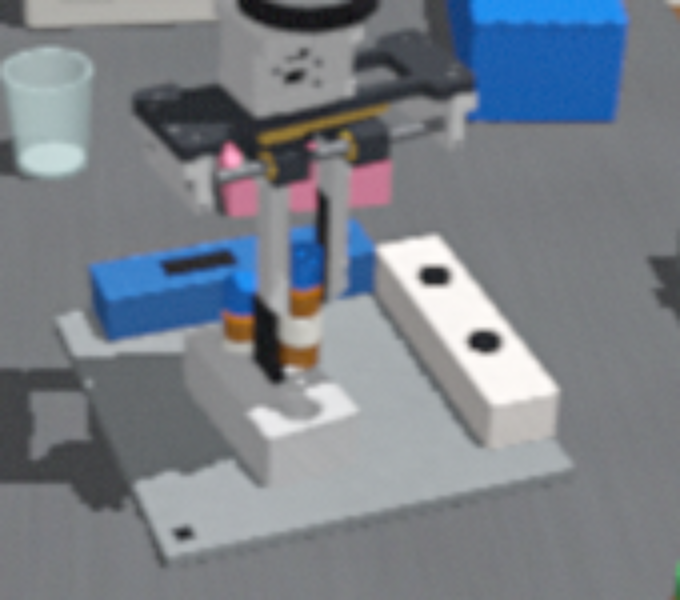

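The second vial hangs over the near bore (300,400), and the first sits deep in bore1 with only the cap and part of the glass showing.

Request:
carry_out(
  deltas=[
    {"x": 0, "y": 0.02, "z": 0.7, "wx": 0, "wy": 0, "wz": 0.02, "jaw": 15},
    {"x": 0, "y": 0, "z": 0.8, "wx": 0, "wy": 0, "wz": 0, "jaw": 15},
    {"x": 0, "y": 0, "z": 0.25, "wx": 0, "wy": 0, "wz": 0, "jaw": 15},
    {"x": 0, "y": 0, "z": 0.25, "wx": 0, "wy": 0, "wz": 0, "jaw": 15},
    {"x": 0, "y": 0, "z": 0.2, "wx": 0, "wy": 0, "wz": 0, "jaw": 15},
    {"x": 0, "y": 0, "z": 0, "wx": 0, "wy": 0, "wz": 0, "jaw": 15},
  ],
)

```text
time_s: 24.93
ee_pos: [0.5463, 0.0326, 0.0818]
eef_rot: [-3.141, -0.0, 1.94]
force: [0.8, -0.1, 0.3]
grip_width: 0.0238
```

Request:
carry_out(
  deltas=[
    {"x": 0, "y": 0, "z": 0.4, "wx": 0, "wy": 0, "wz": 0, "jaw": 15},
    {"x": 0, "y": 0, "z": 0.4, "wx": 0, "wy": 0, "wz": 0, "jaw": 15},
    {"x": 0, "y": 0, "z": 0.2, "wx": 0, "wy": 0, "wz": 0, "jaw": 15},
    {"x": 0, "y": 0, "z": 0.1, "wx": 0, "wy": 0, "wz": 0, "jaw": 15},
    {"x": 0, "y": 0, "z": 0.05, "wx": 0, "wy": 0, "wz": 0, "jaw": 15},
    {"x": 0, "y": 0, "z": 0, "wx": 0, "wy": 0, "wz": 0, "jaw": 15},
  ],
)

```text
time_s: 25.43
ee_pos: [0.5464, 0.0329, 0.0595]
eef_rot: [-3.141, 0.0, 1.94]
force: [-3.3, -0.1, 7.9]
grip_width: 0.024
```

```bash
python3 -c "
from h import *
st()"
```

```text
25.43 [0.5464 0.0329 0.0595] [-3.1415  0.      1.9403] F [-3.3 -0.1  7.9] M [-0.04  0.79  0.02] w 0.024 q [-0.01  0.46  1.67 -0.    1.01 -0.38]
```

Request:
carry_out(
  deltas=[
    {"x": 0, "y": 0, "z": 0, "wx": 0, "wy": 0, "wz": 0, "jaw": 47},
    {"x": 0, "y": 0, "z": 0, "wx": 0, "wy": 0, "wz": 0, "jaw": 47},
    {"x": 0, "y": 0, "z": 0, "wx": 0, "wy": 0, "wz": 0, "jaw": 47},
    {"x": 0, "y": 0, "z": -0.4, "wx": 0, "wy": 0, "wz": 0, "jaw": 47},
    {"x": 0, "y": 0, "z": -1, "wx": 0, "wy": 0, "wz": 0, "jaw": 47},
    {"x": 0, "y": 0, "z": -1, "wx": 0, "wy": 0, "wz": 0, "jaw": 47},
    {"x": 0, "y": 0, "z": -0.9, "wx": 0, "wy": 0, "wz": 0, "jaw": 47},
    {"x": 0.9, "y": 0, "z": 0, "wx": 0, "wy": 0, "wz": 0, "jaw": 47},
    {"x": 0.9, "y": 0, "z": 0, "wx": 0, "wy": 0, "wz": 0, "jaw": 47},
    {"x": 0.2, "y": 0, "z": 0, "wx": 0, "wy": 0, "wz": 0, "jaw": 47},
    {"x": 0, "y": 0, "z": 0, "wx": 0, "wy": 0, "wz": 0, "jaw": 47},
  ],
)

```text
time_s: 26.35
ee_pos: [0.5318, 0.0709, 0.1255]
eef_rot: [3.141, 0.0, 1.942]
force: [0.2, -0.1, -0.6]
grip_width: 0.0441
```

```bash
python3 -c "
from h import *
st()
plan(.5317,.0701,.058,1.9415)
cv2.imwrite('pics/s9.png',cv2.resize(ctrl.camera('side')[140:290,260:430],None,fx=4,fy=4))"
```

```text
26.35 [0.5318 0.0709 0.1255] [3.1412e+00 2.0000e-04 1.9417e+00] F [ 0.2 -0.1 -0.6] M [-0.06  0.04  0.01] w 0.0441 q [ 0.06  0.35  1.65 -0.    1.14 -0.31]
total tool units [-0.03 -0.02  3.38] wz 0.0 n 4 tilt [3.1412e+00 2.0000e-04]
per row [-0.009 -0.006  0.844]
```

View pics/s9.png

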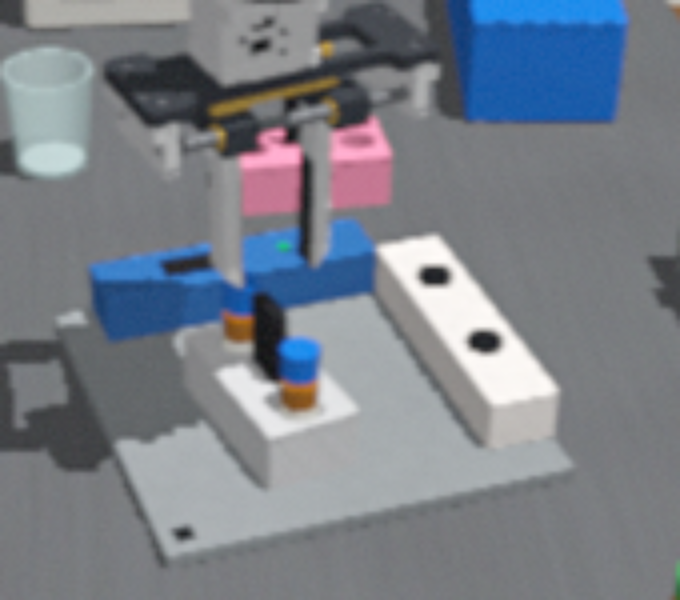

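Both blue vials sit at equal depth in the bores (300,375 and 238,310 in the crop), the jaws are over the grip, and the carrier is still standing out on the stage. Next, grip it.

Request:
carry_out(
  deltas=[
    {"x": -0.03, "y": -0.02, "z": 0.7, "wx": 0, "wy": 0, "wz": 0, "jaw": 47},
    {"x": 0, "y": 0, "z": 0.9, "wx": 0, "wy": 0, "wz": 0, "jaw": 47},
    {"x": 0, "y": 0, "z": 0.9, "wx": 0, "wy": 0, "wz": 0, "jaw": 47},
    {"x": 0, "y": 0, "z": 0.8, "wx": 0, "wy": 0, "wz": 0, "jaw": 47},
    {"x": 0, "y": 0, "z": 0, "wx": 0, "wy": 0, "wz": 0, "jaw": 25},
    {"x": 0, "y": 0, "z": 0, "wx": 0, "wy": 0, "wz": 0, "jaw": 0},
    {"x": 0, "y": 0, "z": 0, "wx": 0, "wy": 0, "wz": 0, "jaw": 0},
    {"x": 0, "y": 0, "z": 0, "wx": 0, "wy": 0, "wz": 0, "jaw": 0},
    {"x": 0, "y": 0, "z": 0, "wx": 0, "wy": 0, "wz": 0, "jaw": 0},
    {"x": 0, "y": 0, "z": 0, "wx": 0, "wy": 0, "wz": 0, "jaw": 0},
    {"x": 0, "y": 0, "z": 0, "wx": 0, "wy": 0, "wz": 0, "jaw": 0},
  ],
  squeeze=25,
)

```text
time_s: 27.32
ee_pos: [0.5322, 0.0695, 0.0598]
eef_rot: [3.141, 0.001, 1.94]
force: [-0.3, -0.7, 5.6]
grip_width: 0.0096
```

```bash
python3 - <<'E'
from h import *
st()
p=ctrl.get_obs()["ee_pos"]
s=np.array([.0865-.008,.058-.008]); u=np.array([.9729,.2314]);v=np.array([-.2314,.9729])
t=p[:2]+s[0]*u+s[1]*v
plan(t[0],t[1],p[2],1.8045,16)
E
```

```text
27.32 [0.5322 0.0695 0.0598] [3.1405e+00 5.0000e-04 1.9404e+00] F [-0.3 -0.7  5.6] M [-0.26  0.33  0.  ] w 0.0096 q [ 0.06  0.44  1.7  -0.    1.   -0.31]
total tool units [1.94 4.23 0.  ] wz 1.7 n 16 tilt [3.1405e+00 5.0000e-04]
0 [0.12 0.26 0.  ] 0.11
1 [0.12 0.26 0.  ] 0.11
2 [0.13 0.26 0.  ] 0.11
3 [0.13 0.26 0.  ] 0.11
4 [0.13 0.26 0.  ] 0.11
5 [0.13 0.26 0.  ] 0.11
6 [0.13 0.26 0.  ] 0.11
7 [0.14 0.26 0.  ] 0.11
8 [0.14 0.26 0.  ] 0.11
9 [0.14 0.25 0.  ] 0.11
10 [0.14 0.25 0.  ] 0.11
11 [0.15 0.25 0.  ] 0.11
12 [0.15 0.25 0.  ] 0.11
13 [0.15 0.25 0.  ] 0.11
14 [0.15 0.25 0.  ] 0.11
15 [0.15 0.25 0.  ] 0.11
```

Request:
carry_out(
  deltas=[
    {"x": 0.06, "y": 0.13, "z": -0.05, "wx": 0, "wy": 0, "wz": 0.1, "jaw": 0},
    {"x": 0.12, "y": 0.26, "z": 0, "wx": 0, "wy": 0, "wz": 0.11, "jaw": 0},
    {"x": 0.13, "y": 0.26, "z": 0, "wx": 0, "wy": 0, "wz": 0.11, "jaw": 0},
    {"x": 0.13, "y": 0.26, "z": 0, "wx": 0, "wy": 0, "wz": 0.11, "jaw": 0},
    {"x": 0.13, "y": 0.26, "z": 0, "wx": 0, "wy": 0, "wz": 0.11, "jaw": 0},
    {"x": 0.13, "y": 0.26, "z": 0, "wx": 0, "wy": 0, "wz": 0.11, "jaw": 0},
    {"x": 0.13, "y": 0.26, "z": 0, "wx": 0, "wy": 0, "wz": 0.11, "jaw": 0},
    {"x": 0.14, "y": 0.26, "z": 0, "wx": 0, "wy": 0, "wz": 0.11, "jaw": 0},
  ],
)

```text
time_s: 27.98
ee_pos: [0.5626, 0.1012, 0.0599]
eef_rot: [-3.141, -0.0, 1.87]
force: [0.5, -0.2, -3.7]
grip_width: 0.0098
```

```bash
python3 -c "
from h import *
st()"
```

```text
27.98 [0.5626 0.1012 0.0599] [-3.1413e+00 -1.0000e-04  1.8697e+00] F [ 0.5 -0.2 -3.7] M [-0.21  0.05 -0.05] w 0.0098 q [ 0.11  0.51  1.6   0.    1.04 -0.19]
```

Request:
carry_out(
  deltas=[
    {"x": 0.14, "y": 0.26, "z": 0, "wx": 0, "wy": 0, "wz": 0.11, "jaw": 0},
    {"x": 0.14, "y": 0.26, "z": 0, "wx": 0, "wy": 0, "wz": 0.11, "jaw": 0},
    {"x": 0.14, "y": 0.26, "z": 0, "wx": 0, "wy": 0, "wz": 0.11, "jaw": 0},
    {"x": 0.15, "y": 0.26, "z": 0, "wx": 0, "wy": 0, "wz": 0.11, "jaw": 0},
    {"x": 0.15, "y": 0.25, "z": 0.02, "wx": 0, "wy": 0, "wz": 0.11, "jaw": 0},
    {"x": 0.15, "y": 0.25, "z": 0, "wx": 0, "wy": 0, "wz": 0.11, "jaw": 0},
    {"x": 0.15, "y": 0.25, "z": 0, "wx": 0, "wy": 0, "wz": 0.11, "jaw": 0},
    {"x": 0.15, "y": 0.25, "z": 0, "wx": 0, "wy": 0, "wz": 0.11, "jaw": 0},
    {"x": 0, "y": 0, "z": 0, "wx": 0, "wy": 0, "wz": 0, "jaw": 0},
  ],
)

```text
time_s: 28.73
ee_pos: [0.5962, 0.135, 0.0599]
eef_rot: [3.14, -0.0, 1.8]
force: [2.4, 1.1, 0.9]
grip_width: 0.0099
```

```bash
python3 -c "
from h import *
st()
cv2.imwrite('pics/s10.png',cv2.resize(ctrl.camera('side')[140:290,260:430],None,fx=4,fy=4))
cv2.imwrite('pics/t10.png',cv2.resize(ctrl.camera('top')[150:300,200:350],None,fx=4,fy=4))"
```

```text
28.73 [0.5962 0.135  0.0599] [ 3.1404e+00 -2.0000e-04  1.7998e+00] F [2.4 1.1 0.9] M [ 0.16 -0.08 -0.02] w 0.0099 q [ 0.16  0.58  1.47  0.    1.08 -0.07]
```

View pics/s10.png

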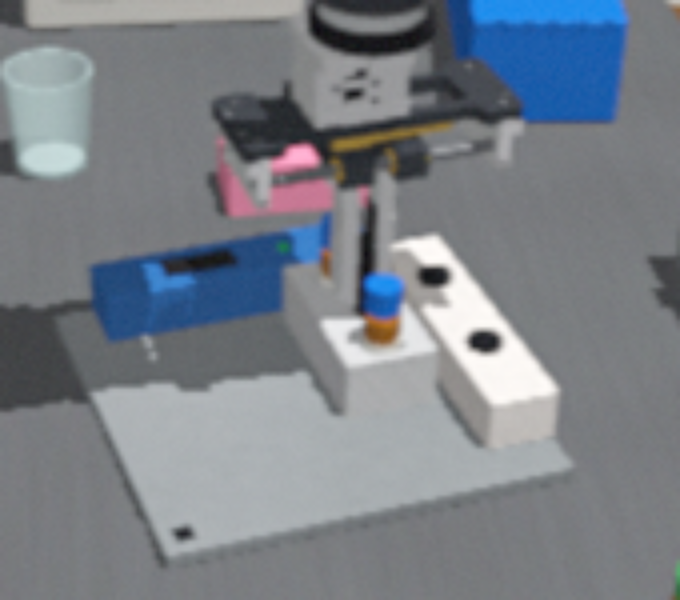

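View pics/t10.png

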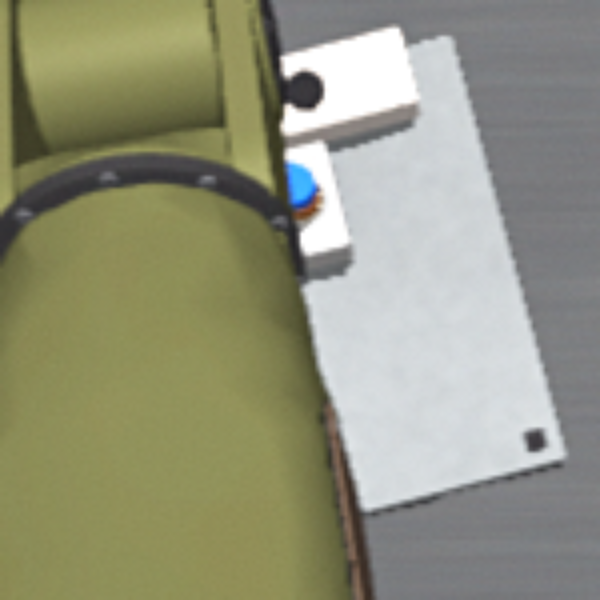

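Both pictures show the carrier close to the stops and parallel, with the vials still in. I'll push slowly towards the back stop until there is contact.

Request:
carry_out(
  deltas=[
    {"x": 0, "y": 0.1, "z": 0, "wx": 0, "wy": 0, "wz": 0, "jaw": 0},
    {"x": 0, "y": 0.1, "z": 0, "wx": 0, "wy": 0, "wz": 0, "jaw": 0},
    {"x": 0, "y": 0.1, "z": 0, "wx": 0, "wy": 0, "wz": 0, "jaw": 0},
    {"x": 0, "y": 0.05, "z": 0, "wx": 0, "wy": 0, "wz": 0, "jaw": 0},
    {"x": 0, "y": 0, "z": 0, "wx": 0, "wy": 0, "wz": 0, "jaw": 0},
  ],
)

```text
time_s: 29.25
ee_pos: [0.6025, 0.1357, 0.0598]
eef_rot: [3.141, 0.0, 1.8]
force: [0.1, -0.2, 1.8]
grip_width: 0.0098
```

Request:
carry_out(
  deltas=[
    {"x": 0, "y": 0.06, "z": 0, "wx": 0, "wy": 0, "wz": 0, "jaw": 0},
    {"x": 0, "y": 0, "z": 0, "wx": 0, "wy": 0, "wz": 0, "jaw": 0},
  ],
)

```text
time_s: 29.42
ee_pos: [0.6035, 0.136, 0.0598]
eef_rot: [3.141, 0.0, 1.8]
force: [-0.7, -0.8, 3.0]
grip_width: 0.01
```

```bash
cat >> h.py <<'E'
def sf(yaw=1.8045):
    o=ctrl.get_obs();a=yaw-np.pi/2;u=np.array([np.cos(a),np.sin(a)]);v=np.array([-u[1],u[0]])
    F=o["force"];p=o["ee_pos"];print("stage-frame F x,y,z",np.round([F[:2]@u,F[:2]@v,F[2]],1),"pos",np.round([p[:2]@u,p[:2]@v,p[2]],4),"rot",np.round(o["eef_rot"],4),"M",np.round(o["moment"],2),"t",round(o["time_s"],2),"w",round(o["grip_width"],4))
E
python3 -c "
from h import *
sf()"
```

```text
stage-frame F x,y,z [-0.9 -0.6  3. ] pos [ 0.6186 -0.0075  0.0598] rot [3.1413e+00 1.0000e-04 1.8001e+00] M [-0.28  0.36 -0.01] t 29.42 w 0.01
```

Request:
carry_out(
  deltas=[
    {"x": 0, "y": 0.06, "z": 0, "wx": 0, "wy": 0, "wz": 0, "jaw": 0},
    {"x": 0, "y": 0, "z": 0, "wx": 0, "wy": 0, "wz": 0, "jaw": 0},
  ],
)

```text
time_s: 29.58
ee_pos: [0.6046, 0.1363, 0.0598]
eef_rot: [3.141, 0.0, 1.8]
force: [-2.1, -1.4, 5.3]
grip_width: 0.0099
```

Request:
carry_out(
  deltas=[
    {"x": 0, "y": 0.06, "z": 0, "wx": 0, "wy": 0, "wz": 0, "jaw": 0},
    {"x": 0, "y": 0, "z": 0, "wx": 0, "wy": 0, "wz": 0, "jaw": 0},
  ],
)

```text
time_s: 29.75
ee_pos: [0.6058, 0.1366, 0.0598]
eef_rot: [3.141, 0.0, 1.8]
force: [-3.1, -0.8, 4.4]
grip_width: 0.0098
```

```bash
python3 -c "
from h import *
sf()"
```

```text
stage-frame F x,y,z [-3.2 -0.   4.4] pos [ 0.621  -0.0074  0.0598] rot [3.1413 0.     1.8002] M [-0.23  0.49 -0.09] t 29.75 w 0.0098
```

Request:
carry_out(
  deltas=[
    {"x": 0, "y": 0.07, "z": 0, "wx": 0, "wy": 0, "wz": 0, "jaw": 0},
    {"x": 0, "y": 0, "z": 0, "wx": 0, "wy": 0, "wz": 0, "jaw": 0},
  ],
)

```text
time_s: 29.92
ee_pos: [0.6064, 0.1366, 0.0599]
eef_rot: [-3.14, 0.0, 1.801]
force: [-9.6, -3.7, 10.6]
grip_width: 0.0098
```

Request:
carry_out(
  deltas=[
    {"x": 0, "y": 0.07, "z": 0, "wx": 0, "wy": 0, "wz": 0, "jaw": 0},
    {"x": 0, "y": 0, "z": 0, "wx": 0, "wy": 0, "wz": 0, "jaw": 0},
  ],
)

```text
time_s: 30.08
ee_pos: [0.6065, 0.1367, 0.06]
eef_rot: [-3.136, 0.0, 1.801]
force: [-21.0, -6.3, 17.2]
grip_width: 0.0093
```

```bash
python3 -c "
from h import *
sf()
cv2.imwrite('pics/s11.png',cv2.resize(ctrl.camera('side')[170:270,310:430],None,fx=6,fy=6))"
```

```text
stage-frame F x,y,z [-21.9  -1.3  17.2] pos [ 0.6217 -0.0075  0.06  ] rot [-3.1362e+00  2.0000e-04  1.8006e+00] M [-1.13  3.81  0.23] t 30.08 w 0.0093
```

View pics/s11.png

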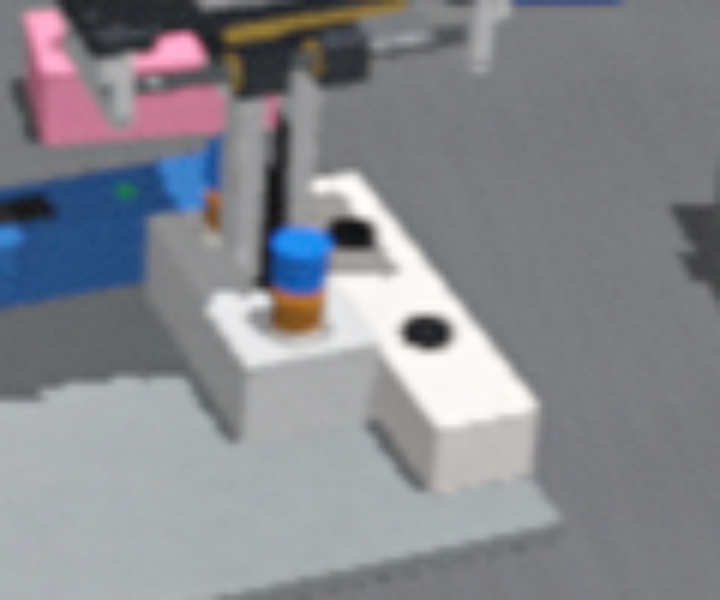

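Contact with the back stop at 22 N; the picture shows the carrier's long side against the white stop. I'll ease off slightly and slide towards the side stop.

Request:
carry_out(
  deltas=[
    {"x": 0, "y": -0.05, "z": -0.02, "wx": 0, "wy": 0, "wz": 0, "jaw": 0},
    {"x": 0.1, "y": 0, "z": 0, "wx": 0, "wy": 0, "wz": 0, "jaw": 0},
    {"x": 0.1, "y": 0, "z": 0, "wx": 0, "wy": 0, "wz": 0, "jaw": 0},
    {"x": 0.1, "y": 0, "z": 0, "wx": 0, "wy": 0, "wz": 0, "jaw": 0},
    {"x": 0.05, "y": 0, "z": 0, "wx": 0, "wy": 0, "wz": 0, "jaw": 0},
    {"x": 0, "y": 0, "z": 0, "wx": 0, "wy": 0, "wz": 0, "jaw": 0},
  ],
)

```text
time_s: 30.63
ee_pos: [0.605, 0.1427, 0.0599]
eef_rot: [-3.139, 0.001, 1.8]
force: [-8.3, -9.2, 8.4]
grip_width: 0.0098
```

```bash
python3 -c "
from h import *
sf()"
```

```text
stage-frame F x,y,z [-10.2  -7.    8.4] pos [ 0.6216 -0.0013  0.0599] rot [-3.1387e+00  1.3000e-03  1.8003e+00] M [-1.5   1.77  0.2 ] t 30.63 w 0.0098
```

Request:
carry_out(
  deltas=[
    {"x": 0.06, "y": 0, "z": 0, "wx": 0, "wy": 0, "wz": 0, "jaw": 0},
    {"x": 0, "y": 0, "z": 0, "wx": 0, "wy": 0, "wz": 0, "jaw": 0},
  ],
)

```text
time_s: 30.8
ee_pos: [0.6047, 0.1438, 0.0599]
eef_rot: [-3.139, 0.001, 1.8]
force: [-9.9, -9.9, 8.1]
grip_width: 0.0099
```

Request:
carry_out(
  deltas=[
    {"x": 0.06, "y": 0, "z": 0, "wx": 0, "wy": 0, "wz": 0, "jaw": 0},
    {"x": 0, "y": 0, "z": 0, "wx": 0, "wy": 0, "wz": 0, "jaw": 0},
  ],
)

```text
time_s: 30.97
ee_pos: [0.6047, 0.1441, 0.06]
eef_rot: [-3.139, 0.003, 1.8]
force: [-8.2, -14.9, 9.3]
grip_width: 0.0099
```

```bash
python3 -c "
from h import *
sf()"
```

```text
stage-frame F x,y,z [-11.4 -12.6   9.3] pos [6.216e-01 2.000e-04 6.000e-02] rot [-3.1388e+00  2.6000e-03  1.7999e+00] M [-2.59  1.66  0.23] t 30.97 w 0.0099
```

Request:
carry_out(
  deltas=[
    {"x": 0.05, "y": 0.02, "z": 0, "wx": 0, "wy": 0, "wz": 0, "jaw": 0},
    {"x": 0, "y": 0, "z": 0, "wx": 0, "wy": 0, "wz": 0, "jaw": 0},
    {"x": 0, "y": 0, "z": 0, "wx": 0, "wy": 0, "wz": 0, "jaw": 0},
  ],
  squeeze=45,
)

```text
time_s: 31.22
ee_pos: [0.6047, 0.1442, 0.06]
eef_rot: [-3.138, 0.004, 1.8]
force: [-10.4, -22.6, 10.7]
grip_width: 0.0098
```

```bash
python3 -c "
from h import *
sf()
cv2.imwrite('pics/s12.png',cv2.resize(ctrl.camera('side')[170:270,280:430],None,fx=5.3,fy=5.3,interpolation=cv2.INTER_CUBIC))
im=ctrl.camera('top');cv2.imwrite('pics/t12.png',cv2.resize(im[150:300,200:350],None,fx=4,fy=4))"
```

```text
stage-frame F x,y,z [-15.4 -19.6  10.7] pos [6.216e-01 2.000e-04 6.000e-02] rot [-3.1377  0.0036  1.7996] M [-3.53  2.07  0.25] t 31.22 w 0.0098
```

View pics/s12.png

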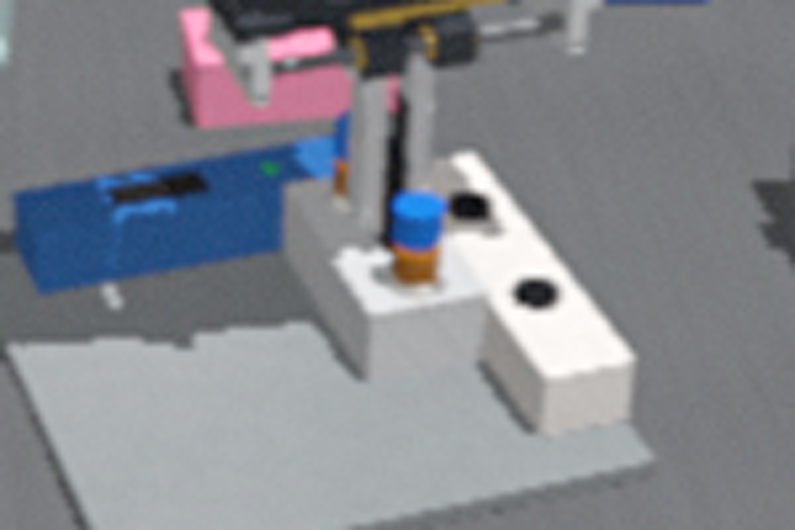

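View pics/t12.png

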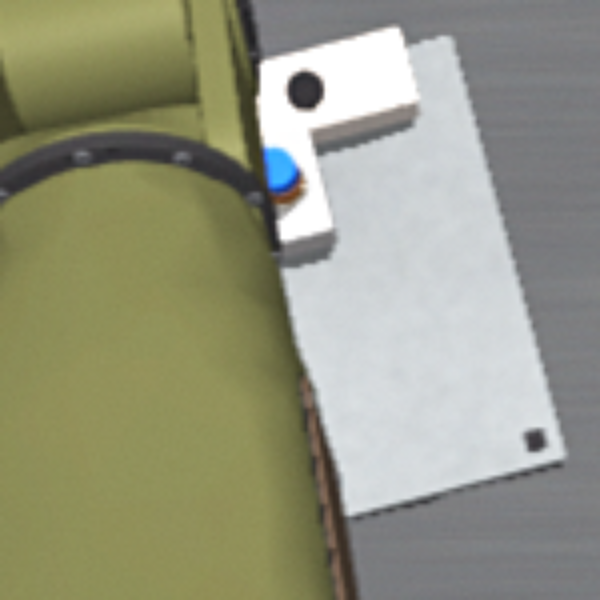

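Forces say both stops are touched (15 N and 20 N, and y no longer moves), but the TCP's y is ~3 mm short of my vision-based expectation. I'll check by overlaying the flush model in both views.

```bash
cat > ov.py <<'E'
from h import *
import sys
tag=sys.argv[1]
imgs={c:ctrl.camera(c) for c in("top","side")}
np.save("pics/last_top.npy",imgs["top"]);np.save("pics/last_side.npy",imgs["side"])
stg={"top":(.5543,.1055,.2332),"side":(.5569,.1097,.2327)}
crop={"top":(270,150,70,75,8),"side":(310,180,120,80,6)}
for c,(ox,oy,w,h,f) in crop.items():
    im=cv2.resize(imgs[c][oy:oy+h,ox:ox+w],None,fx=f,fy=f,interpolation=cv2.INTER_CUBIC)
    def dr(pts,col):
        uv=(proj(c,place(stg[c],pts))-[ox,oy]+.5)*f-.5
        cv2.polylines(im,[np.round(uv*8).astype(int)],False,col,1,cv2.LINE_AA,3)
    for z,col in((.052,(0,0,255)),(.012,(255,0,255))):
        dr([[.085,-.035,z],[.025,-.035,z],[.025,.085,z],[.085,.085,z]],col)
    dr([[.085,-.100,.048],[.085,.09,.048]],(0,160,0))
    dr([[.085,-.100,.048],[.085,-.1,.012],[.085,.05,.012]],(0,160,0))
    dr([[.13,-.13,.012],[-.13,-.13,.012],[-.13,.13,.012]],(0,255,255))
    dr([[-.105,.085,.012],[.085,.085,.012]],(255,255,0))
    cv2.imwrite(f"pics/ov_{c}_{tag}.png",im)
E
python3 ov.py a
```

```text
(no output)
```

View pics/ov_top_a.png

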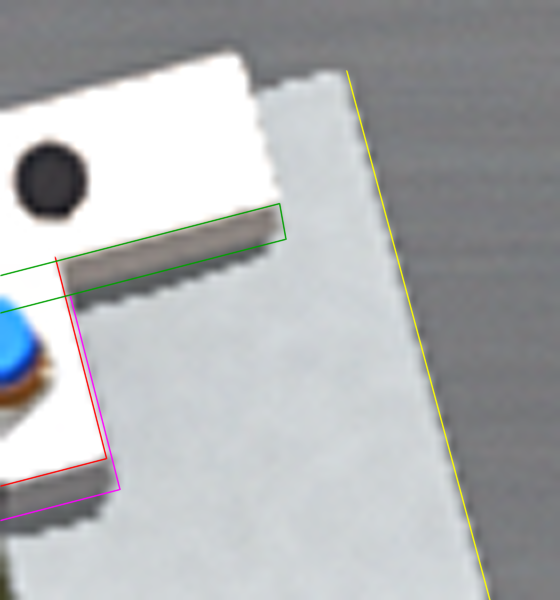

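View pics/ov_side_a.png

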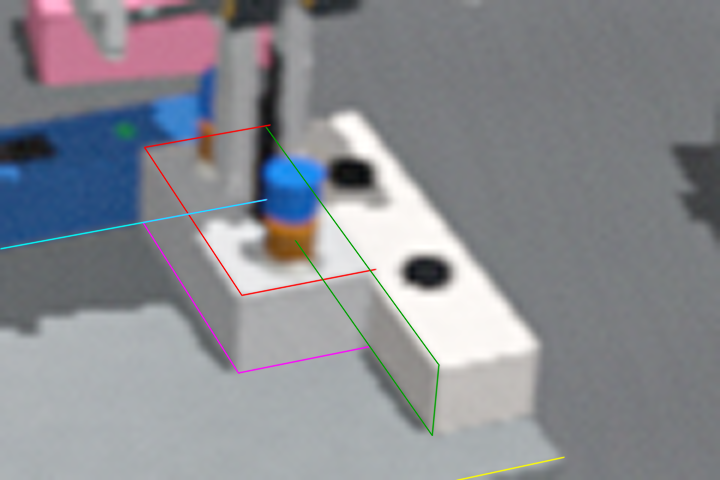

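```bash
python3 - <<'E'
from h import *
im=np.load("pics/last_top.npy"); im0=cv2.imread("pics/top0.png")
s=(.5543,.1055,.2332)
def prof(img,pts):
    uv=proj("top",place(s,pts)).astype(np.float32)
    return cv2.remap(img.astype(np.float32),uv[:,0].reshape(1,-1),uv[:,1].reshape(1,-1),cv2.INTER_CUBIC)[0].mean(1)
ys=np.arange(-.050,-.022,.001)
print("carrier end, averaged over x 35..75, z=.052")
P_=np.mean([prof(im,np.c_[np.full(len(ys),x),ys,np.full(len(ys),.052)]) for x in np.arange(.035,.076,.004)],0)
for a,b in zip(ys,P_): print(round(a*1e3),int(b),end="; ")
print("\nstop end, x 95..115, z .048")
y2=np.arange(-.112,-.09,.001)
P2=np.mean([prof(im0,np.c_[np.full(len(y2),x),y2,np.full(len(y2),.048)]) for x in np.arange(.09,.115,.003)],0)
for a,b in zip(y2,P2): print(round(a*1e3),int(b),end="; ")
print("\nside stop face top edge (x -100..-20) z .048")
y3=np.arange(.07,.10,.001)
P3=np.mean([prof(im0,np.c_[np.full(len(y3),x),y3,np.full(len(y3),.048)]) for x in np.arange(-.09,-.02,.004)],0)
for a,b in zip(y3,P3): print(round(a*1e3),int(b),end="; ")
E
```

```text
carrier end, averaged over x 35..75, z=.052
-50 182; -49 182; -48 183; -47 183; -46 184; -45 185; -44 185; -43 185; -42 184; -41 182; -40 180; -39 177; -38 173; -37 176; -36 197; -35 229; -34 251; -33 258; -32 256; -31 255; -30 255; -29 254; -28 251; -27 242; -26 229; -25 215; -24 199; -23 185; -22 175; 
stop end, x 95..115, z .048
-112 205; -111 204; -110 204; -109 203; -108 203; -107 204; -106 204; -105 203; -104 201; -103 200; -102 200; -101 210; -100 229; -99 248; -98 257; -97 256; -96 255; -95 255; -94 255; -93 254; -92 254; -91 254; -90 255; 
side stop face top edge (x -100..-20) z .048
70 209; 71 209; 72 210; 73 210; 74 210; 75 211; 76 215; 77 217; 78 212; 79 195; 80 164; 81 123; 82 83; 83 60; 84 65; 85 92; 86 122; 87 140; 88 148; 89 149; 90 148; 91 147; 92 147; 93 148; 94 149; 95 148; 96 141; 97 129; 98 113; 99 99;
```

Measured in the same picture, the carrier's end lies 64.6 mm from the back stop's end (65.0 mm expected when flush). So it is in the side stop's corner within measurement error. I'll add a little x pressure and check that it's steady.

Request:
carry_out(
  deltas=[
    {"x": 0, "y": 0.03, "z": 0, "wx": 0, "wy": 0, "wz": 0, "jaw": 0},
    {"x": 0, "y": 0, "z": 0, "wx": 0, "wy": 0, "wz": 0, "jaw": 0},
    {"x": 0, "y": 0, "z": 0, "wx": 0, "wy": 0, "wz": 0, "jaw": 0},
    {"x": 0, "y": 0, "z": 0, "wx": 0, "wy": 0, "wz": 0, "jaw": 0},
  ],
)

```text
time_s: 31.75
ee_pos: [0.6047, 0.1442, 0.06]
eef_rot: [-3.136, 0.004, 1.8]
force: [-16.0, -23.6, 13.9]
grip_width: 0.01
```

```bash
python3 -c "
from h import *
sf()"
```

```text
stage-frame F x,y,z [-21.  -19.2  13.9] pos [6.217e-01 2.000e-04 6.000e-02] rot [-3.1363  0.0035  1.7996] M [-3.85  2.87  0.26] t 31.75 w 0.01
```

Request:
carry_out(
  deltas=[
    {"x": 0, "y": 0, "z": 0, "wx": 0, "wy": 0, "wz": 0, "jaw": 0},
    {"x": 0, "y": 0, "z": 0, "wx": 0, "wy": 0, "wz": 0, "jaw": 0},
    {"x": 0, "y": 0, "z": 0, "wx": 0, "wy": 0, "wz": 0, "jaw": 0},
    {"x": 0, "y": 0, "z": 0, "wx": 0, "wy": 0, "wz": 0, "jaw": 0},
    {"x": 0, "y": 0, "z": 0, "wx": 0, "wy": 0, "wz": 0, "jaw": 0},
    {"x": 0, "y": 0, "z": 0, "wx": 0, "wy": 0, "wz": 0, "jaw": 0},
  ],
)

```text
time_s: 32.25
ee_pos: [0.6047, 0.1442, 0.06]
eef_rot: [-3.136, 0.004, 1.8]
force: [-16.2, -22.9, 13.7]
grip_width: 0.0096
```

```bash
python3 -c "
from h import *
sf()"; python3 - <<'E'
from h import *
im=ctrl.camera("top"); cv2.imwrite("pics/tfin.png",im); si=ctrl.camera("side");cv2.imwrite("pics/sfin.png",si)
s=(.5543,.1055,.2332)
def prof(pts):
    uv=proj("top",place(s,pts)).astype(np.float32)
    return cv2.remap(im.astype(np.float32),uv[:,0].reshape(1,-1),uv[:,1].reshape(1,-1),cv2.INTER_CUBIC)[0].mean(1)
# yaw of the -y end edge
ys=np.arange(-.042,-.028,.00025);e=[]
xs=np.arange(.032,.078,.003)
for x in xs:
    p=prof(np.c_[np.full(len(ys),x),ys,np.full(len(ys),.052)]); i=np.where(p>215)[0][0]; e.append(ys[i])
print(np.round(np.array(e)*1e3,1), "slope",np.polyfit(xs,e,1)[0])
E
```

```text
stage-frame F x,y,z [-21.1 -18.6  13.7] pos [6.217e-01 3.000e-04 6.000e-02] rot [-3.1363  0.0035  1.7996] M [-3.8   2.88  0.28] t 32.25 w 0.0096
[-35.8 -35.5 -35.2 -35.8 -35.5 -35.2 -35.5 -35.2 -35.2 -35.2 -36.  -35.5
 -35.2 -35.  -34.7 -35. ] slope 0.012377450980392295
```

View pics/sfin.png

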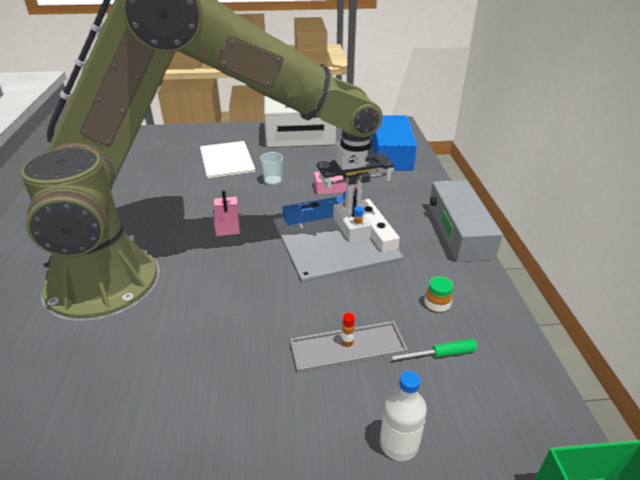

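Steady at 21 N / 19 N. The remaining yaw moment is 0.28 Nm, so I'll turn the tool a hair in the direction the stops ask for and see.

Request:
carry_out(
  deltas=[
    {"x": 0, "y": 0, "z": 0, "wx": 0, "wy": 0, "wz": -0.06, "jaw": 0},
    {"x": 0, "y": 0, "z": 0, "wx": 0, "wy": 0, "wz": 0, "jaw": 0},
    {"x": 0, "y": 0, "z": 0, "wx": 0, "wy": 0, "wz": 0, "jaw": 0},
  ],
)

```text
time_s: 32.6
ee_pos: [0.6047, 0.1442, 0.06]
eef_rot: [-3.136, 0.003, 1.804]
force: [-15.8, -24.1, 14.6]
grip_width: 0.0096
```

```bash
python3 -c "
from h import *
sf()"
```

```text
stage-frame F x,y,z [-20.9 -19.7  14.6] pos [6.216e-01 3.000e-04 6.000e-02] rot [-3.1362  0.0034  1.8041] M [-3.82  2.97  0.1 ] t 32.6 w 0.0096
```

```bash
python3 ov.py f; python3 -c "
from h import *
sf()"
```

```text
stage-frame F x,y,z [-21.1 -18.8  13.7] pos [6.217e-01 2.000e-04 6.000e-02] rot [-3.1363  0.0034  1.8041] M [-3.77  2.93  0.18] t 32.7 w 0.01
```

View pics/ov_side_f.png

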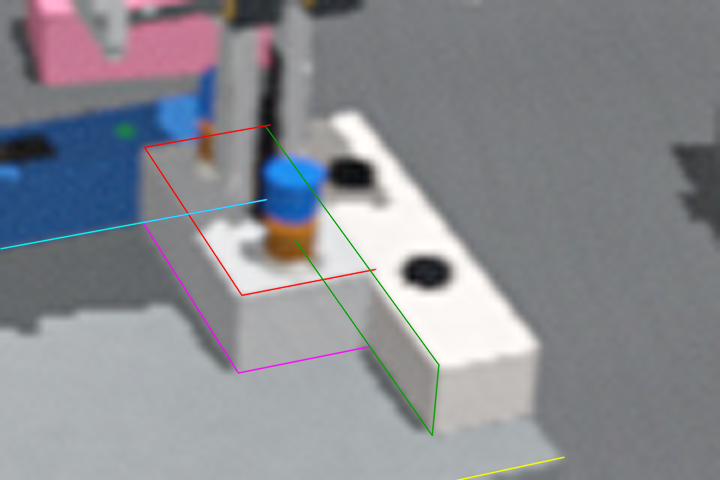

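View pics/ov_top_f.png

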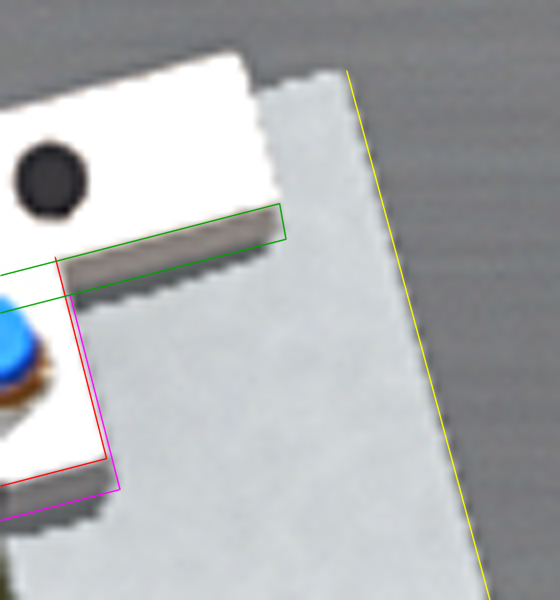

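Both overlays agree with the flush pose within about 1 mm. The carrier's bottom edge lies on the model line at (238,372) in the side view, and its end edge sits on the line in the top view. The vials are seated and the pressing is steady, so I'm handing in.

```bash
python3 -c "
from h import *
ctrl.hand_in()
sf()"
```

```text
the job is handed in; nothing more can be done
the job is handed in; nothing more can be done
```

I put both blue-capped vials into the carrier's bores, down to the bottom, while it still stood out on the stage. Then I gripped it, pushed it into the corner, and handed in while still gripping and pressing it there, at about 33 s of the 67 s limit.

**Last checks:**
- **Pressing:** it held steady at about 21 N on the back stop and 19 N on the side stop.
- **Position against the stops:** the carrier's end measured 64.6 mm from the back stop's end, against 65 mm when flush. The flush-model overlays agreed within about 1 mm in both views.
- **Vials:** the second met the bottom with 8 N. The first gave no force reading at its expected depth, so I pressed it slightly further. Its seat was confirmed only in the side picture, where both stood at the same depth.
- **Bystanders:** the red-capped vial and the other things in view of the last side picture were where they started.

**Checks that disagreed:**
- My first position estimate from the cameras put the side-stop contact about 3 mm further on. The rigid contact and the distance measured within one picture contradicted that, so I relied on them.
- The carrier end's angle read from the picture, 0.012 rad off square, is noisy and points the other way from the arm's own yaw reading.
- The carrier leans by up to about 0.3° because it is pressed high up by its grip.

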